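# Load a UV exposure chamber and start it with the push-to-turn selector

## Task

Set up a UV exposure run: push the selector in and turn it from standby (white dot) to load (yellow dot), lift the hood until it stays up by itself, and stand every sample pot present upright on the plate beside the small round sensor, as seen from the front of the chamber: the blue-lidded pot squarely to its left, the red one squarely to its right, the yellow one squarely in front of it, each with a clear gap of about 2 cm to the sensor. Then close the hood fully and push and turn the selector on to run (green dot), letting it spring back out in its notch at each setting. Never have it on run while the hood is up, and do not knock the wash bottle over.

Things in the scene. Friction and masses are not known exactly. Their poses are not given: they have to be found in the camera images.
- chamber: UV exposure chamber, white base 160 x 300 mm (its x by y), fixed; origin at the centre of its underside, x to its rear, y to its left as seen from the front (the robot's side), z up. On top, 48 mm above the worktop, lies the dark exposure plate under the hood, 131 x 198 mm within its rims (front and rear rim 14 mm, side rims 6 mm high), centred at y = -38 mm; left of it the grey control column (top at 50 mm) with the selector
- selector_grip (a point): middle of the finger bar of the selector knob; 84 mm above the worktop when the knob is out. The bar is 40 mm long (along this point's x; a white line marks its pointer end, +x), 12 mm wide (y) and 28 mm high, its top 12 mm above this point; it stands on a black disc of radius 21 mm, whose top is 16 mm below this point. The turning axis is vertical through this point
- selector (a joint): angle of the selector, clockwise from above is positive: 0 = standby (white dot), 1.047 = load (yellow dot), 2.094 = run (green dot). With the knob out it is locked with about 0.1 rad of play in one of these three notches; it turns freely (0.03 N m) only while pushed in. Let go between the notches it stays pushed in
- selector_push (a joint): how far the selector knob is pushed in (downwards), m: 0 = out, 0.0075 = fully in; it turns from about 0.006 on. Its spring takes 4 N at the start and 9 N fully in. It may be pushed by fingertips on the black disc beside the bar or by the gripped bar
- hood (a joint): opening of the hood, rad: 0 = closed, 1.62 = stop, fully open. Its spring pulls it shut below about 0.9 rad and pushes it open above that, so that let go it swings to one end or the other; about 3 N at the handle starts it from either end
- hood_handle (a point): middle of the hood's handle, a round black bar of 12 mm diameter, 95 mm free length, parallel to the hinge axis, 186 mm from it: with the hood closed 172 mm in front of it and 70 mm above it (120 mm above the worktop). It stands 28 mm clear of the hood's front upper edge, so that fingers from above can go round it and 18 mm below it, hood closed or open (when open, keep the fingers under 35 mm apart)
- hood_hinge (a point): middle of the hood's hinge axis, at the rear edge of the plate, 50 mm above the worktop; the axis runs along the chamber's y. The hood is an amber tinted box 146 x 216 x 42 mm, open below, hung on this axis; when open it stands upright behind the axis
- sensor: the reference: a light sensor puck, aluminium with a white dome, 20 mm diameter and 7 mm high, held on the plate by a magnet (it does not move), turned as the chamber: x to the rear, y to the left. Origin at the centre of its underside, on the plate. Its place on the plate varies
- pot_blue: flat white sample pot with a ribbed blue lid, 39 mm diameter, 24 mm high, 30 to 65 g; origin at the centre of its underside, z up. Belongs to the left of the sensor (the sensor's +y), centre 50 mm from centre
- pot_red: the same pot with a red lid. Belongs to the right of the sensor (-y), centre 50 mm from centre
- pot_yellow: the same pot with a yellow lid. Belongs in front of the sensor (-x), centre 50 mm from centre. Two or three of the pots are present in a run, in the tray
- wash_bottle: bystander: white wash bottle with a red cap, 199 mm high, to the right of the chamber; origin at the centre of its underside
- clamp_stand: bystander, fixed and solid: a tall retort stand (730 mm rod) between the pots and the chamber, origin under the middle of its base plate. From 320 mm above the worktop upwards its clamp and a hanging yellow rod reach 110 mm from the origin towards the robot, about 40 mm to the right of the origin: pass in front of it, with the tool no more than 0.38 m ahead of the robot
- tray: grey staging tray to the left of the clamp stand, 74 x 340 mm (its x by y), floor 3 mm thick, rim 10 mm high over all, walls 3 mm, fixed; origin at the centre of its underside. The pots start in it. Behind it, from y = 0.237 m leftwards, stands the 350 mm high ultrasonic bath, its front at x = 0.553 m: keep clear of it

How it is judged (in metres and radians):
On the way, in this order (a step that is already met when the one before it is completed fails the run):
1. the selector stands on load, sprung out in its notch, the hood still closed (value of joint selector between 0.87 and 1.23 rad and value of joint selector_push below 0.002 m and value of joint hood below 0.05 rad), for 0.3 s.
2. the hood stands fully open by itself, touched by nothing, the selector on load (value of joint selector between 0.87 and 1.23 rad and value of joint selector_push below 0.002 m and value of joint hood above 1.5 rad and contact force between the fingers and hood below 0.2 N), for 0.4 s.
3. every pot present stands in its place and the hood is closed, the selector still on load (all of step 1 and y of pot_blue in the frame of sensor between 0.04 and 0.06 m and x of pot_blue in the frame of sensor between -0.01 and 0.01 m and z of pot_blue in the frame of sensor between -0.004 and 0.005 m and angle between each of pot_blue, pot_red, pot_yellow's own z axis and vertical below 0.12 rad and linear speed of each of pot_blue, pot_red, pot_yellow below 0.03 m/s and y of pot_red in the frame of sensor between -0.06 and -0.04 m and x of pot_red in the frame of sensor between -0.01 and 0.01 m and z of pot_red in the frame of sensor between -0.004 and 0.005 m and x of pot_yellow in the frame of sensor between -0.06 and -0.04 m and y of pot_yellow in the frame of sensor between -0.01 and 0.01 m and z of pot_yellow in the frame of sensor between -0.004 and 0.005 m), for 0.3 s.
At the end, for the whole second after the job is handed in: Selector out (within 2 mm) in the run notch (+-0.18 rad), hood closed (under 0.05 rad), every pot present upright and still on the plate: blue left, red right, yellow in front of the sensor, 40 to 60 mm from it (gap 10 to 30 mm), at most 10 mm off to the side (value of joint selector between 1.91 and 2.28 rad and value of joint selector_push below 0.002 m and value of joint hood below 0.05 rad and y of pot_blue in the frame of sensor between 0.04 and 0.06 m and x of pot_blue in the frame of sensor between -0.01 and 0.01 m and z of pot_blue in the frame of sensor between -0.004 and 0.005 m and angle between each of pot_blue, pot_red, pot_yellow's own z axis and vertical below 0.12 rad and linear speed of each of pot_blue, pot_red, pot_yellow below 0.03 m/s and y of pot_red in the frame of sensor between -0.06 and -0.04 m and x of pot_red in the frame of sensor between -0.01 and 0.01 m and z of pot_red in the frame of sensor between -0.004 and 0.005 m and x of pot_yellow in the frame of sensor between -0.06 and -0.04 m and y of pot_yellow in the frame of sensor between -0.01 and 0.01 m and z of pot_yellow in the frame of sensor between -0.004 and 0.005 m); the robot touches nothing.
It fails at once if the selector is on or near run while the hood is up (value of joint selector above 1.6 rad and value of joint hood above 0.25 rad).
It fails at once if the wash bottle is knocked over (angle between wash_bottle's own z axis and vertical above 0.6 rad).
Of pot_blue, pot_red, pot_yellow only 2 to 3 are there at a start; the rules pass over those that are not, and their reading is None.
At some moment in a run one of pot_blue, pot_red, pot_yellow may be knocked a few centimetres aside while the robot is not near it.
It also fails if it takes over 210 s, if anything falls off the work surface, if the arm or the gripper's body presses on something with over 40 N, if the wrist force passes 120 N, or if a joint passes its speed limit or range.

## Robot

A 6-joint arm with a two-finger parallel gripper is mounted at the origin on a cart in front of the work surface, level with it; the furniture and walls round the work are solid. World frame = base frame: x ahead of the robot, y to its left, z up, the work surface at z = 0. Lengths are in m, angles in degrees, forces in N, time in s.
With the tool pointing down it reaches from about 0.325 to 0.875 m from the base axis. Payload 4.4 kg.
Tool frame: the origin (TCP) lies at the very end of the fingers, on their centre line; the grasp point (between the pads) lies 19 mm behind it; y points along the fingers, x is the direction in which the jaws open and shut, and the axes are right-handed (so a half turn about y gives the same grasp; the last joint's range is limited). The gripper opens to 85 mm and grips with 20 to 120 N. Pads are 22 mm wide; open, the fingers measure 114 mm over their backs; the gripper's body (76 mm by 85 mm) begins 54 mm behind the grasp point. The pads swing forward as they close: fully open they stand 13 mm farther back than shut.
Start: joints at [-75.716, 11.837, 88.321, -0, 79.842, -8.623], TCP at [0.224, -0.53, 0.231] pointing down, gripper open.
Joint ranges: [-156.59, 156.59], [-49.26, 127.26], [12.9, 141.05], [-63.56, 243.56], [4.71, 150.69], [-161.64, 161.64]. Speed limits (degrees/s): [159.86, 159.86, 180, 180, 180, 180].

## Interface

Orientations are given as [roll, pitch, yaw] about the fixed x, y, z axes, in that order (R = Rz(yaw) Ry(pitch) Rx(roll)).
In Python, from station import sensors, viewer, arm gives the robot as it stands. The module is installed in compiled form; this text tells all that it offers.
- The arm moves only by the tool servo_tool, never from a script. Its argument "motion" is a list of rows, each an object of numbers: "tx", "ty", "tz": the shift along the tool's x, y, z normalised to -1 to 1, where 1 is 0.25 m; "yaw": the turn about the tool's y normalised to -1 to 1, where 1 is 180 degrees; "hand": the opening, from -1 (shut) to 1 (fully open). In form: [{"tx": .., "ty": .., "tz": .., "yaw": .., "hand": ..}, ...]. A call has 1 to 12 rows; each row is the pose to reach, as a shift and turn from the pose commanded when the call began, along the tool's axes at that moment, turning the shorter way round; what a row does not reach only later rows make up. A row lasts 1/10 s, in which the tool goes at most 50 mm and 8.59 degrees, less where a joint would pass 70% of its speed; a pose out of reach is approached as far as the arm can. A call with a number of a shift or a turn outside -1 to 1 is refused whole. A call with a gripper value outside its range is refused whole. The fingers move at their own pace and stop on an object; "squeeze" is the grip in N (left out, the last holds). Time passes only in rows, so rows that repeat a pose let the fingers close. It gives the time, the measured TCP pose, the force and the opening at its end, in the units of the state.
- sensors.read_state(): the state, without advancing time (a new reading comes with each control period).
- viewer.read_camera(name): name is "side" or "top" or "wrist"; returns the picture (420x560x3 uint8, blue, green, red); there is no depth.
- viewer.camera_model(name): a dict with "mtx" (3x3 intrinsics, pixels), "T" (4x4, takes a point from camera to world coordinates). Camera axes: x right, y up, looking along -z (the intrinsics and any distortion apply to the point x, -y, -z); pixel columns grow to the right and rows downward; lengths in m; the calibration is good to about 2 mm. A picture is of the moment at which its call begins: read the wrist's pose just before it. camera_model takes no time and is no camera call; for the wrist camera it gives the pose at the moment of the call.
- arm.job_done(): hands the job in, once; it reports no verdict.
The state is a dict: "clock": time; "joint_positions": joint angles; "qvel": joint speeds; "joint_efforts": joint torques, N m; "position": TCP position; "eef_rot": TCP orientation; "force": force on the tool from outside, world axes, zero at the start; "torque": the same for the moment, N m; "grip_width": finger opening in m.
Only numpy, scipy, OpenCV 4.12 (cv2) and the standard library are available. Lean on these libraries where they do the work, as an engineer would, in place of code of your own. Each camera call takes 0.05 s, during which the arm holds its last target.

## Working session

There is one attempt and no reset: what is moved stays moved. The work goes in short steps, Python scripts to look and compute and a tool call to move; the robot and the scene stay as the last step left them, time stands still between calls to the robot, and variables do not carry over. Pictures are saved under pics/ and viewed, and the job is handed in when it is done.

Besides the shell and the picture viewer there is one more tool, called after "Emit:" as name(argument=value, ...) on one line, values as JSON. servo_tool: Moves the arm, as the interface text tells. Scaled input: -1 to 1 covers 0.25 m each way for a shift and 180 degrees each way for a turn. Its arguments: {"type":"object","properties":{"motion":{"type":"array","items":{"type":"object","properties":{"tx":{"type":"number","minimum":-1,"maximum":1},"ty":{"type":"number","minimum":-1,"maximum":1},"tz":{"type":"number","minimum":-1,"maximum":1},"yaw":{"type":"number","minimum":-1,"maximum":1},"hand":{"type":"number"}}}},"squeeze":{"type":"number"}},"required":["motion"]}

```bash
mkdir -p pics; python3 - <<'E'
from station import sensors, viewer, arm
import cv2, numpy as np
np.set_printoptions(precision=4,suppress=True)
print(sensors.read_state())
for n in ["side","top","wrist"]:
    im=viewer.read_camera(n); cv2.imwrite(f"pics/{n}0.png",im)
    m=viewer.camera_model(n); print(n,m)
E
```

```text
{'clock': 0.0, 'joint_positions': array([-75.7178,  11.887 ,  88.4065,   0.0004,  79.8417,  -8.6231]), 'qvel': array([-0.0897, -0.0201, -0.0033, -0.0527,  0.0594,  0.1071]), 'joint_efforts': array([  0.0004, -38.3037, -29.1596,  -0.0001,   0.0106,   0.    ]), 'position': array([ 0.2236, -0.5289,  0.2301]), 'eef_rot': array([-89.9793,   0.1335, -67.0947]), 'force': array([ 0.2895, -0.8531, -0.0633]), 'torque': array([-0.0721,  0.0328,  0.0093]), 'grip_width': 0.08539382366253034}
side {'mtx': array([[436.2686,   0.    , 273.8249],
       [  0.    , 436.2686, 213.7905],
       [  0.    ,   0.    ,   1.    ]]), 'T': array([[-0.9996,  0.0183,  0.0237,  0.531 ],
       [ 0.0139, -0.4152,  0.9096,  0.9976],
       [ 0.0265,  0.9095,  0.4148,  0.6421],
       [ 0.    ,  0.    ,  0.    ,  1.    ]])}
top {'mtx': array([[392.1027,   0.    , 281.2522],
       [  0.    , 392.1027, 209.4308],
       [  0.    ,   0.    ,   1.    ]]), 'T': array([[ 0.0052,  0.9886, -0.1506,  0.2695],
       [-1.    ,  0.0057,  0.0027, -0.1401],
       [ 0.0035,  0.1505,  0.9886,  1.4155],
       [ 0.    ,  0.    ,  0.    ,  1.    ]])}
wrist {'mtx': array([[312.2637,   0.    , 279.1276],
       [  0.    , 312.2637, 205.5733],
       [  0.    ,   0.    ,   1.    ]]), 'T': array([[ 0.3895,  0.8709,  0.2997,  0.3011],
       [-0.921 ,  0.3692,  0.1242, -0.496 ],
       [-0.0025, -0.3244,  0.9459,  0.3722],
       [ 0.    ,  0.    ,  0.    ,  1.    ]])}
```

View pics/top0.png

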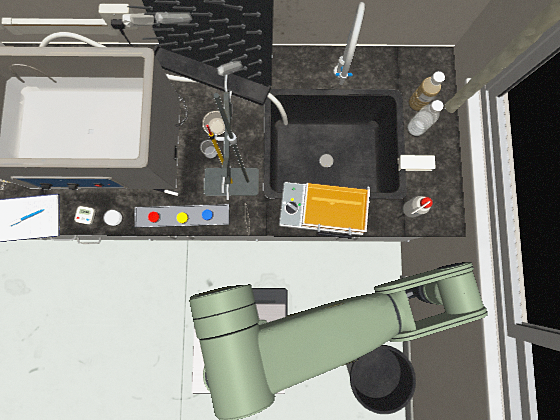

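View pics/side0.png

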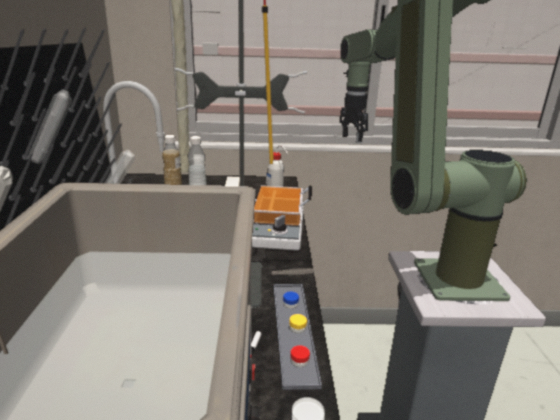

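View pics/wrist0.png

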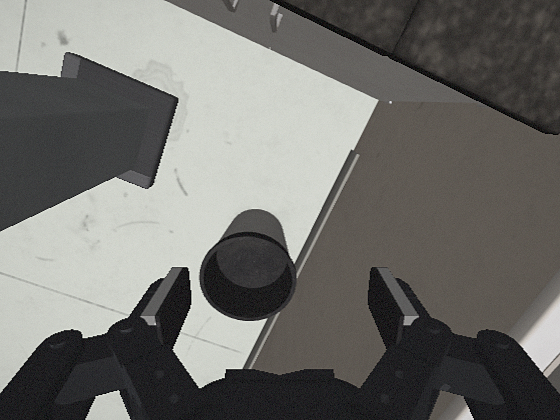

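```bash
cat > h.py <<'E'
from station import sensors, viewer, arm
import cv2, numpy as np
np.set_printoptions(precision=4,suppress=True)
def ray(m,u,v):
    K=m['mtx'];T=m['T']
    d=np.array([(u-K[0,2])/K[0,0],-(v-K[1,2])/K[1,1],-1.0])
    return T[:3,3],T[:3,:3]@d
def onz(m,u,v,z):
    o,d=ray(m,u,v); return o+d*(z-o[2])/d[2]
def proj(m,p):
    K=m['mtx'];T=m['T']; c=T[:3,:3].T@(np.asarray(p,float)-T[:3,3])
    return np.array([K[0,0]*c[0]/-c[2]+K[0,2],K[1,1]*-c[1]/-c[2]+K[1,2]])
def blob(im,col,minA=8):
    hsv=cv2.cvtColor(im,cv2.COLOR_BGR2HSV)
    R={'red':[((0,150,100),(6,255,255)),((174,150,100),(180,255,255))],'yellow':[((24,150,120),(34,255,255))],'blue':[((100,130,80),(125,255,255))]}[col]
    mk=sum(cv2.inRange(hsv,a,b) for a,b in R)
    n,l,s,c=cv2.connectedComponentsWithStats(mk)
    return [(c[i],s[i]) for i in range(1,n) if s[i][4]>=minA]
def crop(im,x0,y0,x1,y1,k,name):
    cv2.imwrite('pics/'+name,cv2.resize(im[y0:y1,x0:x1],None,fx=k,fy=k,interpolation=cv2.INTER_CUBIC))
E
python3 - <<'E'
from h import *
im=cv2.imread('pics/top0.png'); m=viewer.camera_model('top')
crop(im,270,170,440,250,4,'topc.png')
crop(cv2.imread('pics/side0.png'),220,140,350,260,5,'sidec.png')
for c in ['red','yellow','blue']:
    for n,z in (('top',.027),('side',.027)):
        i=cv2.imread(f'pics/{n}0.png');mm=viewer.camera_model(n)
        for b,s in blob(i,c): print(c,n,b,s,onz(mm,*b,z))
E
```

```text
red top [208.6    129.3333] [206 125   6  10  15] [0.7788 0.126  0.027 ]
red top [ 97.75  185.375] [ 95 185   6   2   8] [0.565  0.5189 0.027 ]
red top [426.4026 201.7273] [421 197  12  11  77] [ 0.512 -0.666  0.027]
red top [153.033  216.3736] [148 212  11  10  91] [0.4533 0.3134 0.027 ]
red side [276.4286 155.5714] [274 153   6   6  35] [ 0.474  -1.0262  0.027 ]
red side [299.6772 353.6181] [291 346  19  17 254] [0.4536 0.3206 0.027 ]
red side [252.6957 371.8696] [252 365   3  14  23] [0.546  0.3708 0.027 ]
yellow top [181.766  217.1809] [177 212  11  11  94] [0.451  0.2109 0.027 ]
yellow side [297.9407 319.5852] [290 315  17  11 135] [0.4501 0.2134 0.027 ]
blue top [337.2  73.9] [336  73   4   3  10] [ 1.0008 -0.3529  0.027 ]
blue top [349.8571  74.0714] [348  73   5   3  14] [ 1.0005 -0.4008  0.027 ]
blue top [ 92.2593 179.037 ] [ 80 179  26   2  27] [0.5883 0.5405 0.027 ]
blue top [206.6413 214.2935] [202 209  11  11  92] [0.4619 0.1225 0.027 ]
blue top [ 31.0976 214.6341] [ 21 210  22  10  41] [0.4571 0.7481 0.027 ]
blue side [290.6993 297.3922] [283 292  16  12 153] [0.4622 0.13   0.027 ]
```

View pics/topc.png

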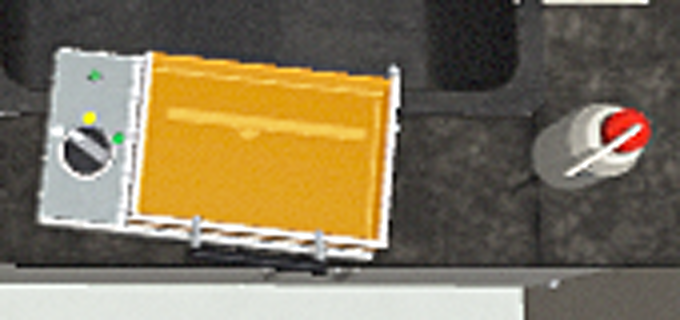

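View pics/sidec.png

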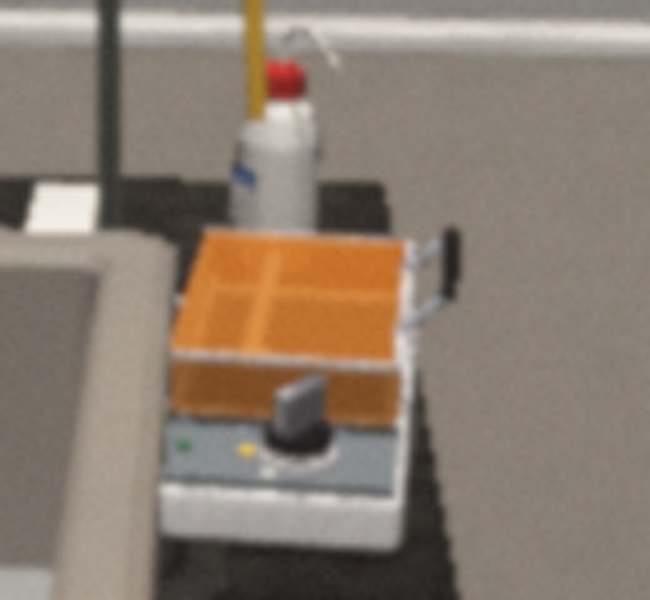

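```bash
python3 - <<'E'
from h import *
m=viewer.camera_model('top')
def P(cx,cy,z): return onz(m,270+cx/4,170+cy/4,z)
for n,c,z in [('RL',(60,50),.05),('FL',(38,222),.05),('knob',(87,152),.068),('w',(57,130),.05),('y',(90,118),.05),('g',(118,138),.05),('handleL',(190,256),.12),('handleR',(330,270),.12),('bottlecap',(627,130),.19),('bottlebase',(575,165),.0),('RLs',(60,50),.0)]: print(n,P(*c,z))
for n,c in [('stand base',(230,182)),('sb1',(205,170)),('sb2',(257,192)),('trayL',(135,216)),('trayR',(228,215)),('tb',(182,207)),('tf',(182,226))]: print(n,onz(m,*c,0))
E
```

```text
RL [ 0.5745 -0.1568  0.05  ]
FL [ 0.4206 -0.1381  0.05  ]
knob [ 0.48   -0.1804  0.068 ]
w [ 0.5023 -0.1544  0.05  ]
y [ 0.5132 -0.1835  0.05  ]
g [ 0.4955 -0.2082  0.05  ]
handleL [ 0.3852 -0.2642  0.12  ]
handleR [ 0.3743 -0.3799  0.12  ]
bottlecap [ 0.4811 -0.6053  0.19  ]
bottlebase [ 0.4812 -0.6282  0.    ]
RLs [ 0.5857 -0.1574  0.    ]
stand base [0.5864 0.0456 0.    ]
sb1 [0.6313 0.1393 0.    ]
sb2 [ 0.5494 -0.0546  0.    ]
trayL [0.4579 0.3878 0.    ]
trayR [0.4635 0.0498 0.    ]
tb [0.492  0.2184 0.    ]
tf [0.4223 0.2154 0.    ]
```

```bash
cat >> h.py <<'E'
from scipy.spatial.transform import Rotation as Ro
def go(x,y,z,yaw=None,s=None):
    s=s or sensors.read_state()
    R=Ro.from_euler('xyz',s['eef_rot'],degrees=True).as_matrix()
    d=R.T@(np.array([x,y,z])-s['position'])/.25
    cy=s['eef_rot'][2]
    dy=0 if yaw is None else -((yaw-cy+180)%360-180)
    print('t=%.1f'%s['clock'],'tx %.3f ty %.3f tz %.3f yaw %.3f'%(*d,dy/180),'rows>=',max(np.linalg.norm(d)*5,abs(dy)/8.59))
E
python3 -c "
from h import *
go(.44,-.25,.28,-96)"
```

```text
t=0.1 tx -0.692 ty -0.197 tz 1.232 yaw 0.161 rows>= 7.132003531767
```

Emit:
servo_tool(motion=[{"tx": -0.35, "ty": -0.1, "tz": 0.62, "yaw": 0.08}, {"tx": -0.55, "ty": -0.19, "tz": 0.98, "yaw": 0.16}, {"tx": -0.55, "ty": -0.2, "tz": 0.98, "yaw": 0.16}, {"tx": -0.55, "ty": -0.2, "tz": 0.98, "yaw": 0.16}, {"tx": -0.55, "ty": -0.2, "tz": 0.98, "yaw": 0.16}, {"tx": -0.55, "ty": -0.2, "tz": 0.98, "yaw": 0.16}, {"tx": -0.55, "ty": -0.2, "tz": 0.98, "yaw": 0.16}, {"tx": -0.55, "ty": -0.2, "tz": 0.98, "yaw": 0.16}])

```text
invalid input at $.motion[0]: expected keys tx, ty, tz, yaw, hand
```

```bash
python3 -c "
from h import *
print(sensors.read_state()['position'])
go(.44,-.25,.28,-96)"
```

```text
[ 0.2236 -0.5291  0.2303]
t=0.1 tx -0.692 ty -0.197 tz 1.232 yaw 0.161 rows>= 7.132003531767
```

Emit:
servo_tool(motion=[{"tx": -0.35, "ty": -0.1, "tz": 0.62, "yaw": 0.08, "hand": 1}, {"tx": -0.55, "ty": -0.19, "tz": 0.98, "yaw": 0.16, "hand": 1}, {"tx": -0.55, "ty": -0.2, "tz": 0.98, "yaw": 0.16, "hand": 1}, {"tx": -0.55, "ty": -0.2, "tz": 0.98, "yaw": 0.16, "hand": 1}, {"tx": -0.55, "ty": -0.2, "tz": 0.98, "yaw": 0.16, "hand": 1}, {"tx": -0.55, "ty": -0.2, "tz": 0.98, "yaw": 0.16, "hand": 1}, {"tx": -0.55, "ty": -0.2, "tz": 0.98, "yaw": 0.16, "hand": 1}, {"tx": -0.55, "ty": -0.2, "tz": 0.98, "yaw": 0.16, "hand": 1}])

```text
clock: 0.95
position: [0.3962, -0.3071, 0.2812]
eef_rot: [-90.0, -0.0, -95.8]
force: [-0.1, 0.3, -0.8]
grip_width: 0.0856
```

```bash
python3 -c "
from h import *
print(sensors.read_state()['position'])
go(.44,-.25,.28,-96)"
```

```text
[ 0.3962 -0.3071  0.2812]
t=0.9 tx -0.245 ty 0.005 tz 0.151 yaw 0.001 rows>= 1.4385334118590318
```

Emit:
servo_tool(motion=[{"tx": -0.12, "ty": 0, "tz": 0.08, "yaw": 0, "hand": 0}, {"tx": -0.245, "ty": 0, "tz": 0.15, "yaw": 0, "hand": -0.2}, {"tx": -0.245, "ty": 0, "tz": 0.15, "yaw": 0, "hand": -0.2}, {"tx": -0.245, "ty": 0, "tz": 0.15, "yaw": 0, "hand": -0.2}, {"tx": -0.245, "ty": 0, "tz": 0.15, "yaw": 0, "hand": -0.2}])

```text
clock: 1.45
position: [0.4386, -0.2519, 0.2808]
eef_rot: [-90.1, -0.0, -96.0]
force: [0.2, -0.9, -0.7]
grip_width: 0.0339
```

```bash
python3 -c "
from h import *
print(sensors.read_state())
m=viewer.camera_model('wrist');im=viewer.read_camera('wrist');cv2.imwrite('pics/w1.png',im)
np.save('w1.npy',m['T']);print(m['T'])"
```

```text
{'clock': 1.45, 'joint_positions': array([-39.653 ,   1.284 ,  94.1252,  -0.0427,  84.6374,  56.3594]), 'qvel': array([-0.3328, -0.31  , -0.0906,  0.2688,  0.0141,  0.2032]), 'joint_efforts': array([  0.4104, -31.0333, -29.986 ,   0.0224,   0.0087,  -0.0042]), 'position': array([ 0.4386, -0.2519,  0.2808]), 'eef_rot': array([-90.0623,  -0.0096, -96.0085]), 'force': array([ 0.1521, -0.9083, -0.6716]), 'torque': array([-0.0185, -0.0003, -0.0289]), 'grip_width': 0.03385125925155756}
[[-0.1044  0.9402  0.3242  0.5223]
 [-0.9945 -0.0986 -0.0345 -0.2599]
 [-0.0005 -0.3261  0.9453  0.4225]
 [ 0.      0.      0.      1.    ]]
```

View pics/w1.png

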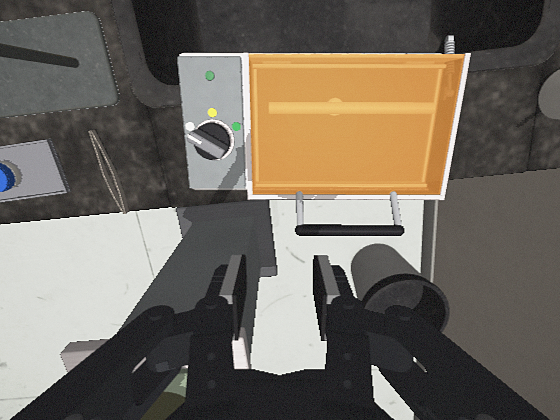

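```bash
python3 -c "
from h import *
im=cv2.imread('pics/w1.png'); crop(im,165,45,265,205,4,'w1c.png')
m=viewer.camera_model('wrist');np.save('w1.npy',m['T'])
"
```

```text
(no output)
```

View pics/w1c.png

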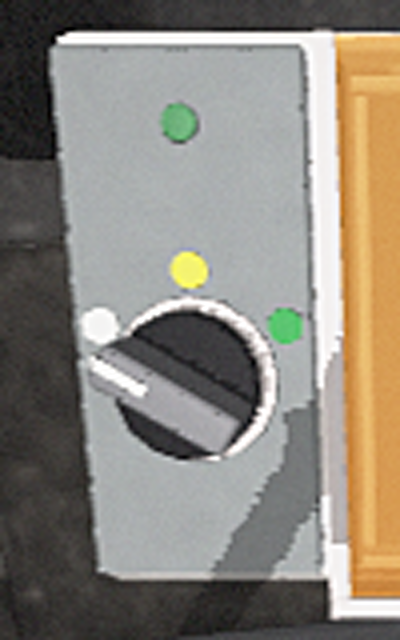

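```bash
python3 -c "
from h import *
m=viewer.camera_model('wrist')
P=lambda x,y,z: onz(m,165+x/4,45+y/4,z)[:2]
w,y,g=P(98,325,.05),P(189,270,.05),P(285,325,.05)
ch=np.linalg.norm(w-g);r=ch/2/np.sin(np.pi/3);mid=(w+g)/2
ax=(y-mid)/np.linalg.norm(y-mid); c=mid-ax*r/2
print('dots centre',c,'r',r,np.linalg.norm(y-c),'axis dir',np.degrees(np.arctan2(ax[1],ax[0])))
d=g-w; print('perp from wg',np.degrees(np.arctan2(d[1],d[0]))+90)
print('disc',P(190,381,.068))
b=[P(x,y,.096) for x,y in [(87,362),(110,340),(240,420),(222,455)]]
print(b,np.mean(b,0)); e=(b[0]+b[1])/2-(b[2]+b[3])/2; print(np.linalg.norm(e),np.degrees(np.arctan2(e[1],e[0])))
hl=onz(m,297,230,.12);hr=onz(m,404,230,.12);print('handle',hl,hr,(hl+hr)/2,np.degrees(np.arctan2(*(hl-hr)[:2])))
rl=onz(m,179,55,.05);fl=onz(m,189,189,.05);print(rl,fl,np.degrees(np.arctan2(*(rl-fl)[1::-1])))
rr=onz(m,468,53,.048);fr=onz(m,444,199,.048);print(rr,fr,(fl+rr)/2,(rl+fr)/2)
"
```

```text
dots centre [ 0.484 -0.178] r 0.031334573818658396 0.030980742983418044 axis dir -7.294942378686042
perp from wg -6.005896303888548
disc [ 0.4856 -0.1808]
[array([ 0.496 , -0.1616]), array([ 0.5008, -0.1685]), array([ 0.4772, -0.1983]), array([ 0.4687, -0.1921])] [ 0.4857 -0.1801]
0.039454684866564414 49.77494981621533
handle [ 0.3896 -0.2647  0.12  ] [ 0.3778 -0.3768  0.12  ] [ 0.3837 -0.3208  0.12  ] 5.995451302851373
[ 0.5774 -0.1565  0.05  ] [ 0.4279 -0.1374  0.05  ] -7.279782293752289
[ 0.5468 -0.4685  0.048 ] [ 0.381  -0.4537  0.048 ] [ 0.4874 -0.303   0.049 ] [ 0.4792 -0.3051  0.049 ]
```

```bash
python3 -c "
from h import *
go(.485,-.180,.14,-38)"
```

```text
t=1.5 tx -0.306 ty 0.563 tz 0.155 yaw -0.322 rows>= 6.75491961214962
```

Emit:
servo_tool(motion=[{"tx": -0.15, "ty": 0.05, "tz": 0.07, "yaw": -0.047, "hand": -0.2}, {"tx": -0.306, "ty": 0.15, "tz": 0.155, "yaw": -0.094, "hand": -0.2}, {"tx": -0.306, "ty": 0.25, "tz": 0.155, "yaw": -0.14, "hand": -0.2}, {"tx": -0.306, "ty": 0.35, "tz": 0.155, "yaw": -0.187, "hand": -0.2}, {"tx": -0.306, "ty": 0.45, "tz": 0.155, "yaw": -0.234, "hand": -0.2}, {"tx": -0.306, "ty": 0.563, "tz": 0.155, "yaw": -0.28, "hand": -0.2}, {"tx": -0.306, "ty": 0.563, "tz": 0.155, "yaw": -0.322, "hand": -0.2}, {"tx": -0.306, "ty": 0.563, "tz": 0.155, "yaw": -0.322, "hand": -0.2}, {"tx": -0.306, "ty": 0.563, "tz": 0.155, "yaw": -0.322, "hand": -0.2}])

```text
clock: 2.4
position: [0.4861, -0.1796, 0.141]
eef_rot: [-90.0, -0.1, -38.2]
force: [0.2, 0.2, 0.4]
grip_width: 0.0341
```

```bash
python3 -c "
from h import *
m=viewer.camera_model('wrist');im=viewer.read_camera('wrist');cv2.imwrite('pics/w2.png',im)
go(.485,-.180,.074,-38)"
```

```text
t=2.5 tx -0.004 ty 0.269 tz -0.005 yaw -0.001 rows>= 1.347428058231108
```

View pics/w2.png

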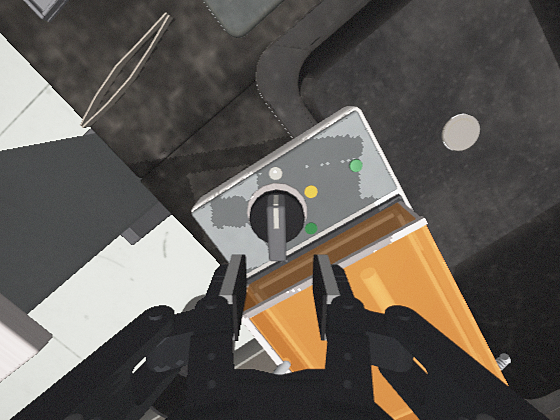

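Emit:
servo_tool(motion=[{"tx": 0, "ty": 0.1, "tz": 0, "yaw": 0, "hand": -0.2}, {"tx": 0, "ty": 0.18, "tz": 0, "yaw": 0, "hand": -0.2}, {"tx": 0, "ty": 0.25, "tz": 0, "yaw": 0, "hand": -0.2}, {"tx": 0, "ty": 0.265, "tz": 0, "yaw": 0, "hand": -0.2}, {"tx": 0, "ty": 0.265, "tz": 0, "yaw": 0, "hand": -0.2}])

```text
clock: 2.95
position: [0.486, -0.1787, 0.0744]
eef_rot: [-90.0, 0.0, -38.0]
force: [0.2, 0.8, 0.3]
grip_width: 0.0343
```

Emit:
servo_tool(motion=[{"tx": 0, "ty": 0, "tz": 0, "yaw": 0, "hand": -1}, {"tx": 0, "ty": 0, "tz": 0, "yaw": 0, "hand": -1}, {"tx": 0, "ty": 0, "tz": 0, "yaw": 0, "hand": -1}, {"tx": 0, "ty": 0, "tz": 0, "yaw": 0, "hand": -1}], squeeze=40)

```text
clock: 3.35
position: [0.4855, -0.1778, 0.0749]
eef_rot: [-90.0, 0.1, -37.9]
force: [-4.6, 3.5, 3.5]
grip_width: 0.0109
```

Emit:
servo_tool(motion=[{"tx": 0, "ty": 0.012, "tz": 0, "yaw": 0, "hand": -1}, {"tx": 0, "ty": 0.024, "tz": 0, "yaw": 0, "hand": -1}, {"tx": 0, "ty": 0.032, "tz": 0, "yaw": 0, "hand": -1}, {"tx": 0, "ty": 0.034, "tz": 0, "yaw": 0, "hand": -1}, {"tx": 0, "ty": 0.034, "tz": 0, "yaw": 0, "hand": -1}])

```text
clock: 3.85
position: [0.4857, -0.1779, 0.0683]
eef_rot: [-90.0, 0.1, -37.9]
force: [-8.3, 5.6, 16.6]
grip_width: 0.0107
```

Emit:
servo_tool(motion=[{"tx": 0, "ty": 0, "tz": 0, "yaw": 0.04, "hand": -1}, {"tx": 0, "ty": 0, "tz": 0, "yaw": 0.08, "hand": -1}, {"tx": 0, "ty": 0, "tz": 0, "yaw": 0.12, "hand": -1}, {"tx": 0, "ty": 0, "tz": 0, "yaw": 0.16, "hand": -1}, {"tx": 0, "ty": 0, "tz": 0, "yaw": 0.2, "hand": -1}, {"tx": 0, "ty": 0, "tz": 0, "yaw": 0.24, "hand": -1}, {"tx": 0, "ty": 0, "tz": 0, "yaw": 0.28, "hand": -1}, {"tx": 0, "ty": 0, "tz": 0, "yaw": 0.31, "hand": -1}, {"tx": 0, "ty": 0, "tz": 0, "yaw": 0.333, "hand": -1}, {"tx": 0, "ty": 0, "tz": 0, "yaw": 0.333, "hand": -1}])

```text
clock: 4.85
position: [0.4863, -0.1797, 0.0683]
eef_rot: [-90.0, -0.1, -97.9]
force: [-7.3, 1.5, 14.1]
grip_width: 0.0112
```

```bash
python3 -c "
from h import *
print(sensors.read_state()['torque'])
m=viewer.camera_model('wrist');im=viewer.read_camera('wrist');cv2.imwrite('pics/w3.png',im)
"
```

```text
[ 0.2461  1.3932 -0.0742]
```

View pics/w3.png

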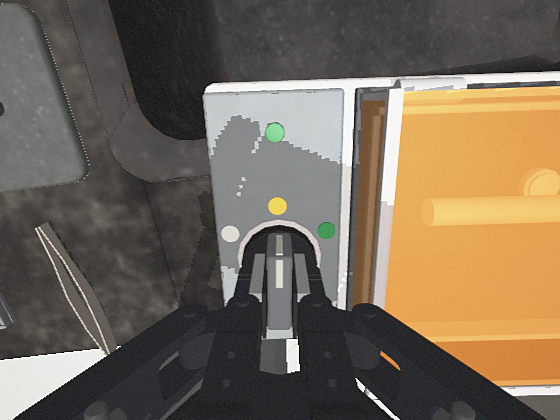

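Emit:
servo_tool(motion=[{"tx": 0, "ty": -0.015, "tz": 0, "yaw": 0, "hand": -1}, {"tx": 0, "ty": -0.03, "tz": 0, "yaw": 0, "hand": -1}, {"tx": 0, "ty": -0.034, "tz": 0, "yaw": 0, "hand": -1}, {"tx": 0, "ty": -0.034, "tz": 0, "yaw": 0, "hand": -1}, {"tx": 0, "ty": -0.034, "tz": 0, "yaw": 0, "hand": -0.2}, {"tx": 0, "ty": -0.034, "tz": 0, "yaw": 0, "hand": -0.2}, {"tx": 0, "ty": -0.034, "tz": 0, "yaw": 0, "hand": -0.2}, {"tx": 0, "ty": -0.034, "tz": 0, "yaw": 0, "hand": -0.2}, {"tx": 0, "ty": -0.15, "tz": 0, "yaw": 0, "hand": -0.2}, {"tx": 0, "ty": -0.3, "tz": 0, "yaw": 0, "hand": -0.2}, {"tx": 0, "ty": -0.4, "tz": 0, "yaw": 0, "hand": -0.2}, {"tx": 0, "ty": -0.4, "tz": 0, "yaw": 0, "hand": -0.2}])

```text
clock: 6.1
position: [0.4892, -0.18, 0.1703]
eef_rot: [-89.5, -0.2, -97.9]
force: [0.2, 0.7, -0.3]
grip_width: 0.0343
```

```bash
python3 -c "
from h import *
m=viewer.camera_model('wrist');im=viewer.read_camera('wrist');cv2.imwrite('pics/w4.png',im)
crop(im,180,80,400,300,3,'w4c.png');np.save('w4.npy',m['T'])
go(.383,-.321,.17,-6)
"
```

```text
t=6.2 tx 0.619 ty -0.009 tz -0.337 yaw -0.510 rows>= 10.694350850441575
```

View pics/w4.png

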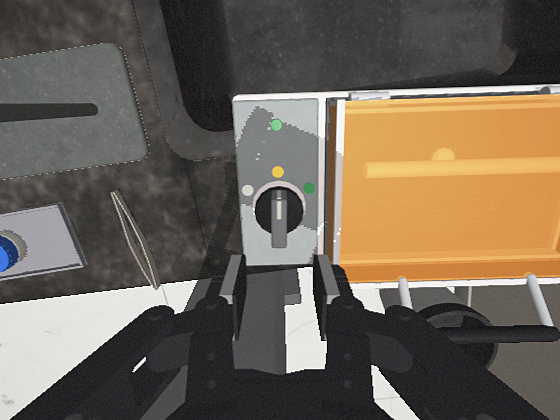

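Emit:
servo_tool(motion=[{"tx": 0.1, "ty": -0.08, "tz": -0.1, "yaw": -0.047, "hand": -0.2}, {"tx": 0.25, "ty": -0.08, "tz": -0.2, "yaw": -0.094, "hand": -0.2}, {"tx": 0.4, "ty": -0.08, "tz": -0.337, "yaw": -0.141, "hand": -0.2}, {"tx": 0.55, "ty": -0.08, "tz": -0.337, "yaw": -0.188, "hand": -0.2}, {"tx": 0.619, "ty": -0.08, "tz": -0.337, "yaw": -0.235, "hand": -0.2}, {"tx": 0.619, "ty": -0.08, "tz": -0.337, "yaw": -0.282, "hand": -0.2}, {"tx": 0.619, "ty": -0.04, "tz": -0.337, "yaw": -0.329, "hand": -0.2}, {"tx": 0.619, "ty": 0, "tz": -0.337, "yaw": -0.376, "hand": -0.2}, {"tx": 0.619, "ty": 0, "tz": -0.337, "yaw": -0.423, "hand": -0.2}, {"tx": 0.619, "ty": 0, "tz": -0.337, "yaw": -0.47, "hand": -0.2}, {"tx": 0.619, "ty": 0, "tz": -0.337, "yaw": -0.51, "hand": -0.2}, {"tx": 0.619, "ty": 0, "tz": -0.337, "yaw": -0.51, "hand": -0.2}])

```text
clock: 7.35
position: [0.3805, -0.3191, 0.1638]
eef_rot: [-89.8, 0.1, -6.1]
force: [0.7, -0.0, 1.1]
grip_width: 0.0342
```

```bash
python3 -c "
from h import *
m=viewer.camera_model('wrist');im=viewer.read_camera('wrist');cv2.imwrite('pics/w5.png',im)
np.save('w5.npy',m['T'])
print(proj(m,[.3837,-.3208,.12]))
go(.3837,-.3208,.106,-6)
"
```

```text
[284.2161 238.131 ]
t=7.4 tx 0.014 ty 0.232 tz -0.005 yaw -0.001 rows>= 1.1626448054926568
```

View pics/w5.png

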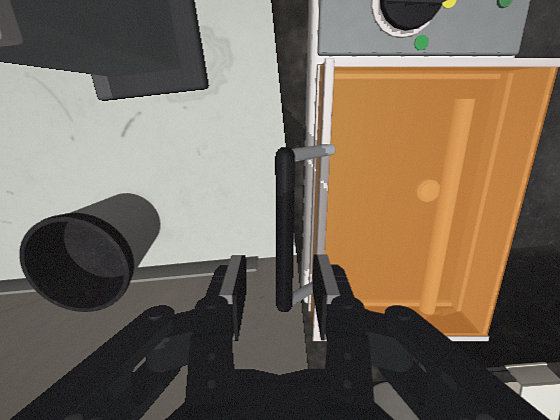

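Emit:
servo_tool(motion=[{"tx": 0.014, "ty": 0.1, "tz": -0.005, "yaw": 0, "hand": -0.2}, {"tx": 0.014, "ty": 0.18, "tz": -0.005, "yaw": 0, "hand": -0.2}, {"tx": 0.014, "ty": 0.228, "tz": -0.005, "yaw": 0, "hand": -0.2}, {"tx": 0.014, "ty": 0.228, "tz": -0.005, "yaw": 0, "hand": -0.2}, {"tx": 0.014, "ty": 0.228, "tz": -0.005, "yaw": 0, "hand": -1}, {"tx": 0.014, "ty": 0.228, "tz": -0.005, "yaw": 0, "hand": -1}, {"tx": 0.014, "ty": 0.228, "tz": -0.005, "yaw": 0, "hand": -1}, {"tx": 0.014, "ty": 0.228, "tz": -0.005, "yaw": 0, "hand": -1}], squeeze=30)

```text
clock: 8.2
position: [0.3834, -0.322, 0.1094]
eef_rot: [-90.0, 0.1, -6.1]
force: [-5.3, 0.7, 0.8]
grip_width: 0.0105
```

Emit:
servo_tool(motion=[{"tx": 0.03, "ty": -0.067, "tz": 0, "yaw": 0, "hand": -1}, {"tx": 0.068, "ty": -0.132, "tz": 0, "yaw": 0, "hand": -1}, {"tx": 0.112, "ty": -0.191, "tz": 0, "yaw": 0, "hand": -1}, {"tx": 0.162, "ty": -0.246, "tz": 0, "yaw": 0, "hand": -1}, {"tx": 0.217, "ty": -0.296, "tz": 0, "yaw": 0, "hand": -1}, {"tx": 0.277, "ty": -0.34, "tz": 0, "yaw": 0, "hand": -1}, {"tx": 0.341, "ty": -0.378, "tz": 0, "yaw": 0, "hand": -1}, {"tx": 0.341, "ty": -0.378, "tz": 0, "yaw": 0, "hand": -1}])

```text
clock: 9.0
position: [0.471, -0.3316, 0.208]
eef_rot: [-90.1, -0.2, -6.0]
force: [-7.0, 3.6, 11.4]
grip_width: 0.0105
```

```bash
python3 -c "
from h import *
im=viewer.read_camera('side');crop(im,180,100,400,270,3,'s6.png')
"
```

```text
(no output)
```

View pics/s6.png

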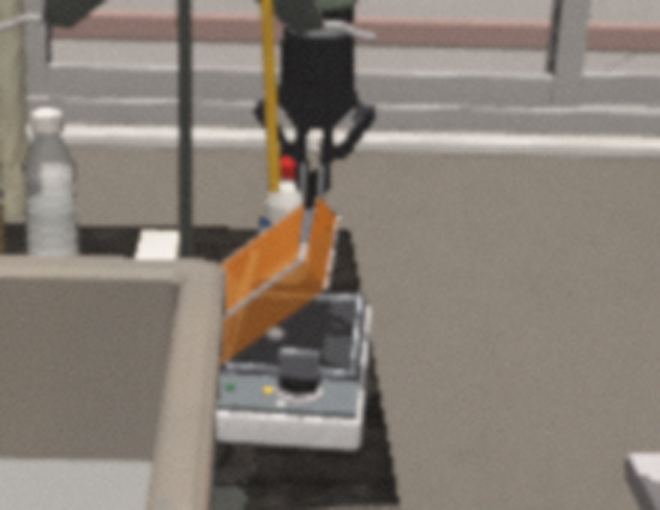

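Emit:
servo_tool(motion=[{"tx": 0.067, "ty": -0.031, "tz": 0, "yaw": 0, "hand": -1}, {"tx": 0.138, "ty": -0.056, "tz": 0, "yaw": 0, "hand": -1}, {"tx": 0.21, "ty": -0.073, "tz": 0, "yaw": 0, "hand": -1}, {"tx": 0.283, "ty": -0.083, "tz": 0, "yaw": 0, "hand": -1}, {"tx": 0.358, "ty": -0.086, "tz": 0, "yaw": 0, "hand": -1}, {"tx": 0.432, "ty": -0.081, "tz": 0, "yaw": 0, "hand": -1}, {"tx": 0.505, "ty": -0.069, "tz": 0, "yaw": 0, "hand": -1}, {"tx": 0.577, "ty": -0.049, "tz": 0, "yaw": 0, "hand": -1}, {"tx": 0.633, "ty": -0.029, "tz": 0, "yaw": 0, "hand": -1}, {"tx": 0.633, "ty": -0.029, "tz": 0, "yaw": 0, "hand": -1}])

```text
clock: 10.05
position: [0.6295, -0.3484, 0.2117]
eef_rot: [-90.1, -0.3, -6.0]
force: [1.9, -1.5, 1.7]
grip_width: 0.0108
```

```bash
python3 -c "
from h import *
im=viewer.read_camera('side');crop(im,180,100,400,270,3,'s7.png')
im=viewer.read_camera('wrist');cv2.imwrite('pics/w7.png',im)
"
```

```text
(no output)
```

View pics/s7.png

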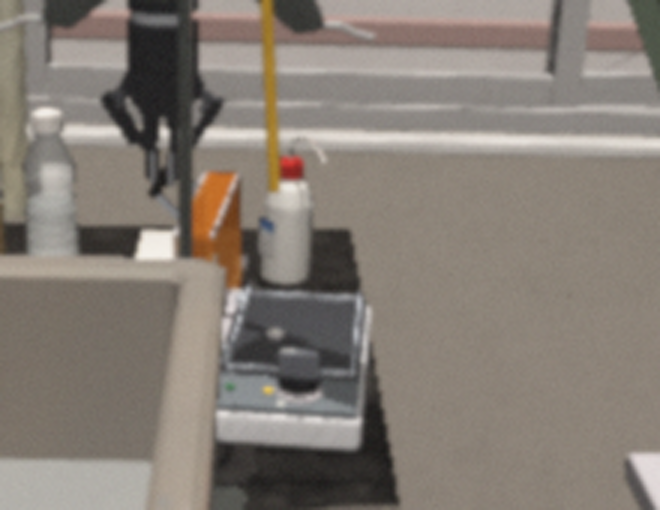

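View pics/w7.png

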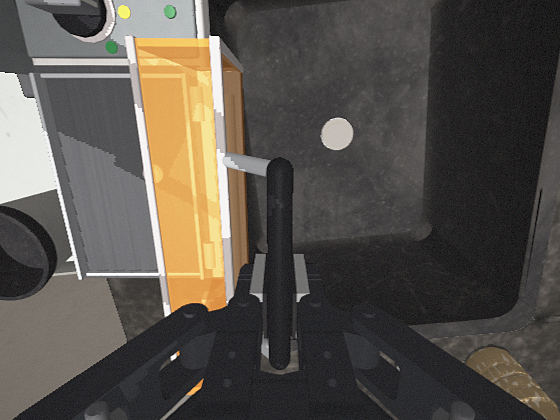

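Emit:
servo_tool(motion=[{"tx": 0, "ty": 0, "tz": 0, "yaw": 0, "hand": -0.28}, {"tx": 0, "ty": 0, "tz": 0, "yaw": 0, "hand": -0.28}, {"tx": 0, "ty": 0, "tz": 0, "yaw": 0, "hand": -0.28}, {"tx": 0, "ty": -0.08, "tz": 0, "yaw": 0, "hand": -0.28}, {"tx": 0, "ty": -0.2, "tz": 0, "yaw": 0, "hand": -0.28}, {"tx": 0, "ty": -0.35, "tz": 0, "yaw": 0, "hand": -0.28}, {"tx": 0, "ty": -0.4, "tz": 0, "yaw": 0, "hand": -0.28}, {"tx": -0.1, "ty": -0.4, "tz": 0, "yaw": 0, "hand": -0.28}, {"tx": -0.3, "ty": -0.4, "tz": 0, "yaw": 0, "hand": -0.28}, {"tx": -0.5, "ty": -0.4, "tz": 0, "yaw": 0, "hand": -0.28}, {"tx": -0.6, "ty": -0.4, "tz": 0, "yaw": 0, "hand": 0.3}, {"tx": -0.6, "ty": -0.4, "tz": 0, "yaw": 0, "hand": 0.3}])

```text
clock: 11.35
position: [0.4742, -0.3309, 0.3098]
eef_rot: [-89.9, 0.1, -6.2]
force: [0.9, -0.5, -0.2]
grip_width: 0.0549
```

```bash
python3 -c "
from h import *
m=viewer.camera_model('wrist');im=viewer.read_camera('wrist');cv2.imwrite('pics/w8.png',im);np.save('w8.npy',m['T'])
im=viewer.read_camera('side');cv2.imwrite('pics/s8.png',im);crop(im,180,100,400,270,3,'s8c.png')
"
```

```text
(no output)
```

View pics/w8.png

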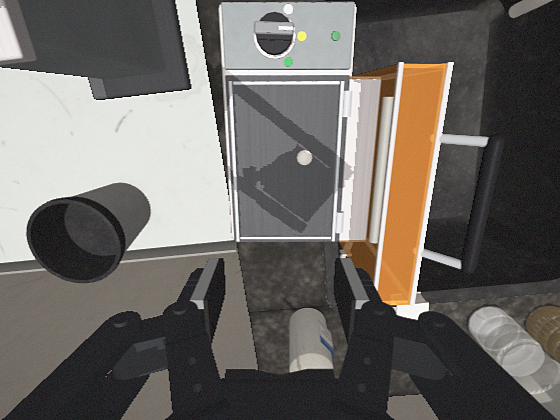

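View pics/s8c.png

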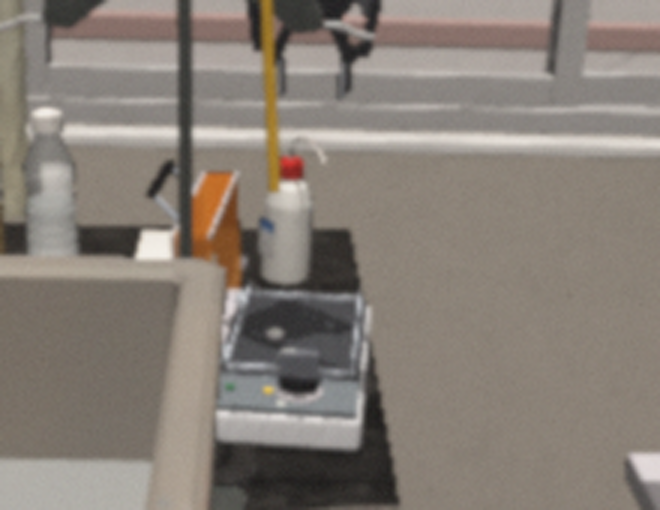

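```bash
python3 -c "
from h import *
m=viewer.camera_model('wrist')
im=cv2.imread('pics/w8.png')
g=cv2.cvtColor(im,cv2.COLOR_BGR2HSV)
roi=np.zeros(g.shape[:2],np.uint8);roi[140:176,285:325]=1
mk=(g[...,2]>130).astype(np.uint8)*roi
n,l,s,c=cv2.connectedComponentsWithStats(mk);print(s[1:],c[1:])
p=c[1+np.argmax(s[1:,4])]
S=onz(m,*p,.053);print('sensor',S)
m2=viewer.camera_model('side');si=cv2.imread('pics/s8.png');crop(si,240,190,310,240,8,'s8s.png')
print('side pred',proj(m2,S))
print('top',proj(viewer.camera_model('top'),S))
for u,v in [(231,84),(343,82),(333,238),(239,238)]: print(onz(m,u,v,.055))
crop(im,215,60,365,260,4,'w8c.png')
"
```

```text
[[301 146   1   1   1]
 [297 150  16  15 186]] [[301.     146.    ]
 [304.1613 157.    ]]
sensor [ 0.5108 -0.3213  0.053 ]
side pred [269.6747 210.3158]
top [331.5776 200.2553]
[ 0.4314 -0.2251  0.055 ]
[ 0.5636 -0.237   0.055 ]
[ 0.5415 -0.4382  0.055 ]
[ 0.4113 -0.4243  0.055 ]
```

View pics/w8c.png

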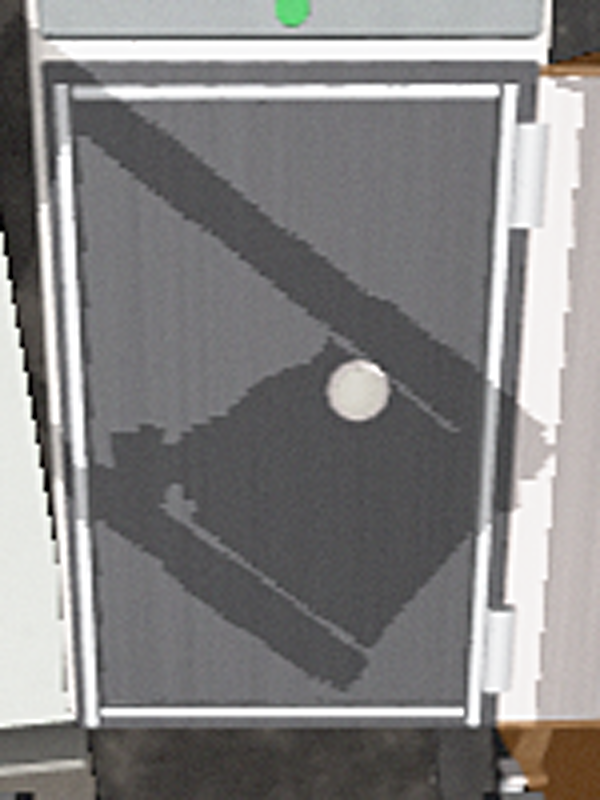

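View pics/s8s.png

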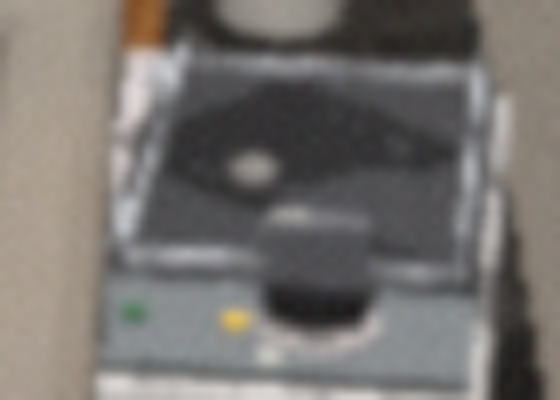

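```bash
python3 -c "
from h import *
go(.36,-.12,.30,84)
"
```

```text
t=11.4 tx -0.557 ty 0.041 tz 0.792 yaw -0.501 rows>= 10.49144903256115
```

Emit:
servo_tool(motion=[{"tx": -0.06, "ty": 0, "tz": 0.08, "yaw": -0.047, "hand": 0.3}, {"tx": -0.12, "ty": 0, "tz": 0.16, "yaw": -0.094, "hand": 0.3}, {"tx": -0.18, "ty": 0.01, "tz": 0.25, "yaw": -0.141, "hand": 0.3}, {"tx": -0.25, "ty": 0.02, "tz": 0.35, "yaw": -0.188, "hand": 0.3}, {"tx": -0.32, "ty": 0.02, "tz": 0.45, "yaw": -0.235, "hand": 0.3}, {"tx": -0.39, "ty": 0.03, "tz": 0.55, "yaw": -0.282, "hand": 0.3}, {"tx": -0.46, "ty": 0.03, "tz": 0.65, "yaw": -0.329, "hand": 0.3}, {"tx": -0.52, "ty": 0.04, "tz": 0.74, "yaw": -0.376, "hand": 0.3}, {"tx": -0.557, "ty": 0.04, "tz": 0.792, "yaw": -0.423, "hand": 0.3}, {"tx": -0.557, "ty": 0.04, "tz": 0.792, "yaw": -0.47, "hand": 0.3}, {"tx": -0.557, "ty": 0.04, "tz": 0.792, "yaw": -0.5, "hand": 0.3}])

```text
clock: 12.55
position: [0.361, -0.1195, 0.3007]
eef_rot: [-90.0, -0.0, 84.3]
force: [0.7, 0.8, -1.0]
grip_width: 0.0555
```

```bash
python3 -c "
from h import *
go(.365,.08,.30,84)
go(.40,.20,.27,84)
"
```

```text
t=12.6 tx 0.796 ty 0.003 tz 0.063 yaw 0.002 rows>= 3.9906082452243394
t=12.6 tx 1.287 ty 0.123 tz -0.029 yaw 0.002 rows>= 6.466419400631967
```

Emit:
servo_tool(motion=[{"tx": 0.2, "ty": 0, "tz": 0.03, "yaw": 0, "hand": 0.3}, {"tx": 0.4, "ty": 0, "tz": 0.05, "yaw": 0, "hand": 0.3}, {"tx": 0.6, "ty": 0, "tz": 0.07, "yaw": 0, "hand": 0.3}, {"tx": 0.8, "ty": 0, "tz": 0.07, "yaw": 0, "hand": 0.3}, {"tx": 0.95, "ty": 0.05, "tz": 0.05, "yaw": 0, "hand": 0.3}, {"tx": 1.0, "ty": 0.1, "tz": 0, "yaw": 0, "hand": 0.5}, {"tx": 1.0, "ty": 0.1, "tz": 0, "yaw": 0, "hand": 0.5}, {"tx": 1.0, "ty": 0.1, "tz": 0, "yaw": 0, "hand": 0.5}])

```text
clock: 13.35
position: [0.3867, 0.129, 0.2752]
eef_rot: [-89.9, 0.0, 84.0]
force: [-0.2, -0.4, 0.5]
grip_width: 0.064
```

```bash
python3 -c "
from h import *
m=viewer.camera_model('wrist');im=viewer.read_camera('wrist');cv2.imwrite('pics/w9.png',im)
for c in ['red','yellow','blue']:
    for b,s in blob(im,c,60): print(c,b,s,onz(m,*b,.027))
"
```

```text
red [421.7214 202.1895] [406 188  32  29 707] [0.4511 0.3117 0.027 ]
blue [279.9887 222.3205] [266 208  29  29 621] [0.4601 0.1234 0.027 ]
```

View pics/w9.png

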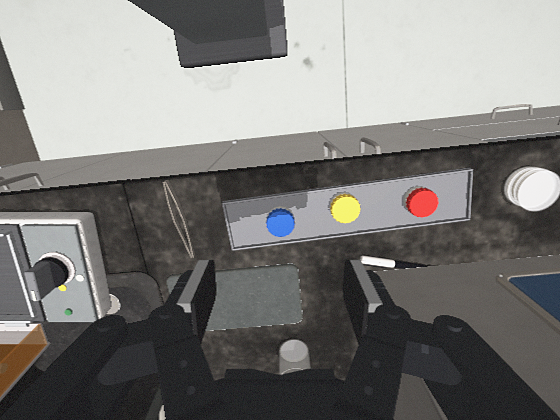

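```bash
python3 -c "
from h import *
go(.4605,.124,.010,84)
"
```

```text
t=13.4 tx 0.014 ty 1.063 tz -0.295 yaw -0.000 rows>= 5.514877285142335
```

Emit:
servo_tool(motion=[{"tx": 0.014, "ty": 0.1, "tz": -0.15, "yaw": 0, "hand": 0.55}, {"tx": 0.014, "ty": 0.25, "tz": -0.295, "yaw": 0, "hand": 0.55}, {"tx": 0.014, "ty": 0.45, "tz": -0.295, "yaw": 0, "hand": 0.55}, {"tx": 0.014, "ty": 0.65, "tz": -0.295, "yaw": 0, "hand": 0.55}, {"tx": 0.014, "ty": 0.8, "tz": -0.295, "yaw": 0, "hand": 0.55}, {"tx": 0.014, "ty": 0.8, "tz": -0.295, "yaw": 0, "hand": 0.55}])

```text
clock: 14.0
position: [0.4551, 0.1225, 0.0706]
eef_rot: [-89.3, 0.1, 83.8]
force: [-0.6, 1.0, -0.5]
grip_width: 0.066
```

```bash
python3 -c "
from h import *
m=viewer.camera_model('wrist');im=viewer.read_camera('wrist');cv2.imwrite('pics/w10.png',im)
for c in ['red','yellow','blue']:
    for b,s in blob(im,c,60): print(c,b,s,onz(m,*b,.027))
go(.4605,.124,.010,84)
"
```

```text
red [549.7215 201.9978] [536 174  24  55 930] [0.4507 0.294  0.027 ]
yellow [389.9355 215.3548] [384 196  16  38  62] [0.449  0.1948 0.027 ]
blue [280.0567 242.1967] [ 251  213   58   58 2573] [0.4601 0.1235 0.027 ]
t=14.1 tx 0.005 ty 0.255 tz -0.010 yaw -0.001 rows>= 1.278691640966344
```

View pics/w10.png

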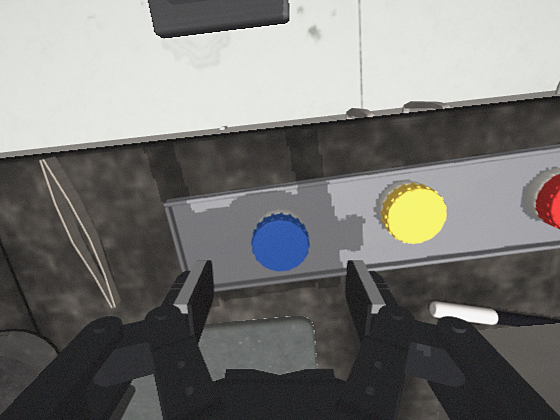

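Emit:
servo_tool(motion=[{"tx": 0.003, "ty": 0.12, "tz": -0.008, "yaw": 0, "hand": 0.55}, {"tx": 0.003, "ty": 0.2, "tz": -0.008, "yaw": 0, "hand": 0.55}, {"tx": 0.003, "ty": 0.252, "tz": -0.008, "yaw": 0, "hand": 0.55}, {"tx": 0.003, "ty": 0.252, "tz": -0.008, "yaw": 0, "hand": 0.55}, {"tx": 0.003, "ty": 0.252, "tz": -0.008, "yaw": 0, "hand": -0.3}, {"tx": 0.003, "ty": 0.252, "tz": -0.008, "yaw": 0, "hand": -0.3}, {"tx": 0.003, "ty": 0.252, "tz": -0.008, "yaw": 0, "hand": -0.3}, {"tx": 0.003, "ty": 0.252, "tz": -0.008, "yaw": 0, "hand": -0.3}], squeeze=30)

```text
clock: 14.85
position: [0.4642, 0.1248, 0.0146]
eef_rot: [-90.2, -0.0, 83.9]
force: [-1.3, -0.6, 5.9]
grip_width: 0.0367
```

```bash
python3 -c "
from h import *
print(sensors.read_state()['position'],sensors.read_state()['grip_width'])
go(.365,.05,.13,84)
"
```

```text
[0.4642 0.1248 0.0146] 0.03668954326180908
t=14.8 tx -0.339 ty -0.463 tz 0.361 yaw -0.000 rows>= 3.390920747849713
```

```bash
python3 -c "
from h import *
s=sensors.read_state();print(s['joint_positions'],s['force'],s['torque'])
m=viewer.camera_model('wrist');im=viewer.read_camera('wrist');cv2.imwrite('pics/w11.png',im)
s=sensors.read_state();print(s['position'],s['force'])
im=viewer.read_camera('side');crop(im,220,220,400,350,4,'s11.png')
"
```

```text
[  4.7264  17.8945 110.6832  -0.0191  51.2105 -79.1988] [-1.3461 -0.6469  5.9175] [-0.1033  0.1931 -0.0173]
[0.4641 0.1248 0.0146] [-1.353  -0.7874  5.3337]
```

View pics/w11.png

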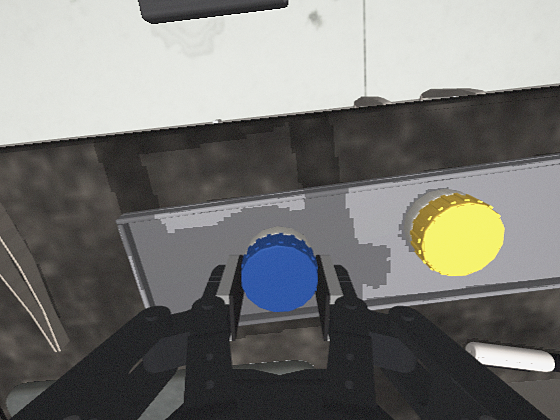

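View pics/s11.png

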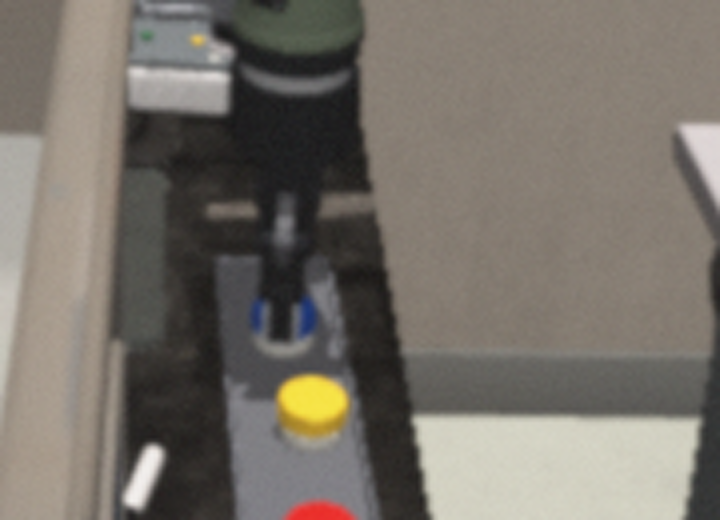

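Emit:
servo_tool(motion=[{"tx": 0, "ty": -0.15, "tz": 0, "yaw": 0, "hand": -0.3}, {"tx": 0, "ty": -0.35, "tz": 0.1, "yaw": 0, "hand": -0.3}, {"tx": -0.1, "ty": -0.46, "tz": 0.25, "yaw": 0, "hand": -0.3}, {"tx": -0.25, "ty": -0.46, "tz": 0.37, "yaw": 0, "hand": -0.3}, {"tx": -0.4, "ty": -0.46, "tz": 0.37, "yaw": 0, "hand": -0.3}, {"tx": -0.6, "ty": -0.46, "tz": 0.35, "yaw": 0, "hand": -0.3}, {"tx": -0.8, "ty": -0.46, "tz": 0.32, "yaw": 0, "hand": -0.3}, {"tx": -0.98, "ty": -0.46, "tz": 0.3, "yaw": 0, "hand": -0.3}, {"tx": -1, "ty": -0.46, "tz": 0.3, "yaw": 0, "hand": -0.3}])

```text
clock: 15.85
position: [0.3625, -0.1212, 0.1294]
eef_rot: [-90.3, 0.2, 83.5]
force: [-0.1, 0.9, -0.7]
grip_width: 0.0365
```

```bash
python3 -c "
from h import *
go(.40,-.26,.15,84)
go(.512,-.2716,.10,84)
"
```

```text
t=15.8 tx -0.535 ty -0.079 tz -0.212 yaw -0.003 rows>= 2.9056867084552387
t=15.8 tx -0.530 ty 0.123 tz -0.661 yaw -0.003 rows>= 4.282631532022611
```

Emit:
servo_tool(motion=[{"tx": -0.15, "ty": -0.04, "tz": 0, "yaw": 0, "hand": -0.3}, {"tx": -0.35, "ty": -0.06, "tz": -0.1, "yaw": 0, "hand": -0.3}, {"tx": -0.5, "ty": -0.06, "tz": -0.25, "yaw": 0, "hand": -0.3}, {"tx": -0.53, "ty": -0.06, "tz": -0.4, "yaw": 0, "hand": -0.3}, {"tx": -0.53, "ty": -0.06, "tz": -0.45, "yaw": 0, "hand": -0.3}, {"tx": -0.53, "ty": -0.06, "tz": -0.45, "yaw": 0, "hand": -0.3}, {"tx": -0.53, "ty": -0.06, "tz": -0.45, "yaw": 0, "hand": -0.3}])

```text
clock: 16.55
position: [0.4583, -0.258, 0.1422]
eef_rot: [-89.9, -0.1, 84.0]
force: [0.2, 0.9, -0.1]
grip_width: 0.0366
```

```bash
python3 -c "
from h import *
s=sensors.read_state();print(s['position'],s['eef_rot'])
m=viewer.camera_model('wrist');im=viewer.read_camera('wrist');cv2.imwrite('pics/w12.png',im)
z=s['position'][2]+.0124
for b,sz in blob(im,'blue',200): print(b,sz,onz(m,*b,z))
print('pred sensor px',proj(m,[.5108,-.3213,.053]))
"
```

```text
[ 0.4583 -0.258   0.1422] [-89.8948  -0.0601  84.0109]
[279.0445 272.8502] [ 241  233   77   79 4814] [ 0.453  -0.2566  0.1546]
pred sensor px [210.0049 276.2077]
```

View pics/w12.png

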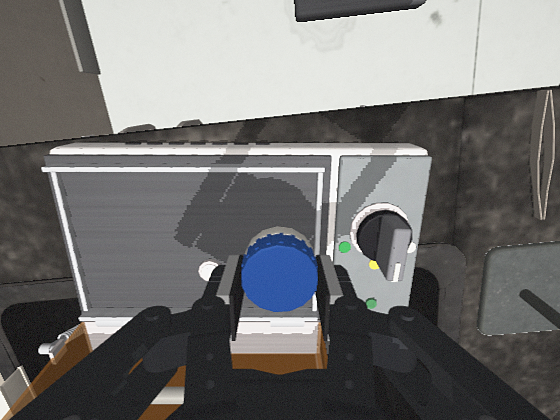

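```bash
python3 -c "
from h import *
m=viewer.camera_model('wrist');im=cv2.imread('pics/w12.png')
crop(im,180,240,240,300,8,'w12c.png')
g=cv2.cvtColor(im,cv2.COLOR_BGR2HSV)
mk=np.zeros(g.shape[:2],np.uint8);mk[255:290,190:232]=(g[255:290,190:232,2]>130)
n,l,s,c=cv2.connectedComponentsWithStats(mk);print(s[1:],c[1:])
"
```

```text
[[198 261  20  20 249]] [[206.3976 269.4257]]
```

View pics/w12c.png

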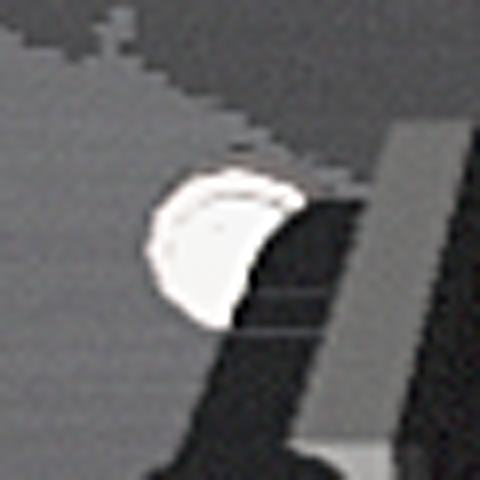

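```bash
python3 -c "
from h import *
m=viewer.camera_model('wrist')
print(onz(m,210.5,271,.053), sensors.read_state()['position'], onz(viewer.camera_model('side'),271.6,211,.054))
im=viewer.read_camera('top');crop(im,270,170,400,250,6,'t12.png')
"
```

```text
[ 0.5055 -0.3199  0.053 ] [ 0.458  -0.2579  0.1422] [ 0.5045 -0.3139  0.054 ]
```

View pics/t12.png

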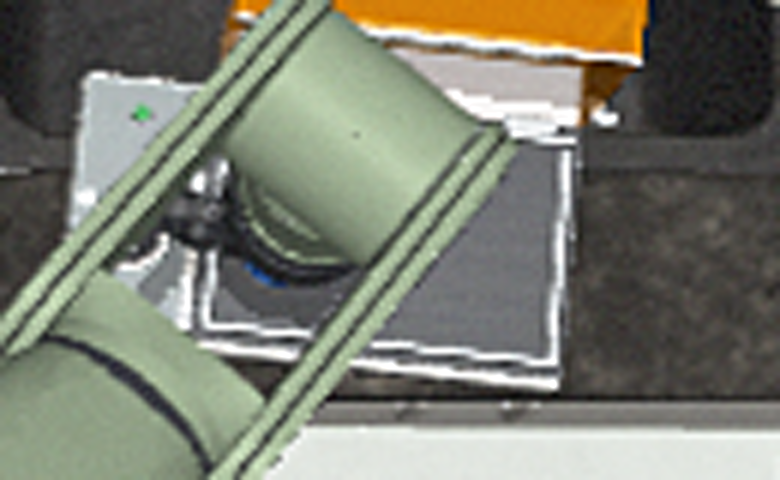

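Emit:
servo_tool(motion=[{"tx": -0.03, "ty": 0.05, "tz": -0.15, "yaw": 0, "hand": -0.3}, {"tx": -0.03, "ty": 0.12, "tz": -0.231, "yaw": 0, "hand": -0.3}, {"tx": -0.03, "ty": 0.2, "tz": -0.231, "yaw": 0, "hand": -0.3}, {"tx": -0.03, "ty": 0.27, "tz": -0.231, "yaw": 0, "hand": -0.3}, {"tx": -0.03, "ty": 0.29, "tz": -0.231, "yaw": 0, "hand": -0.3}, {"tx": -0.03, "ty": 0.29, "tz": -0.231, "yaw": 0, "hand": -0.3}, {"tx": -0.03, "ty": 0.29, "tz": -0.231, "yaw": 0, "hand": -0.3}])

```text
clock: 17.35
position: [0.5159, -0.2733, 0.0712]
eef_rot: [-90.1, 0.0, 83.9]
force: [-0.1, -1.2, 0.2]
grip_width: 0.0365
```

```bash
python3 -c "
from h import *
s=sensors.read_state();print(s['position'],s['force'])
m=viewer.camera_model('wrist');im=viewer.read_camera('wrist');cv2.imwrite('pics/w13.png',im)
z=s['position'][2]+.0124
for b,sz in blob(im,'blue',200): print(b,sz,onz(m,*b,z))
"
```

```text
[ 0.5159 -0.2733  0.0712] [-0.0541 -1.2133  0.1772]
[279.0779 272.819 ] [ 241  233   77   79 4813] [ 0.5105 -0.2718  0.0836]
```

View pics/w13.png

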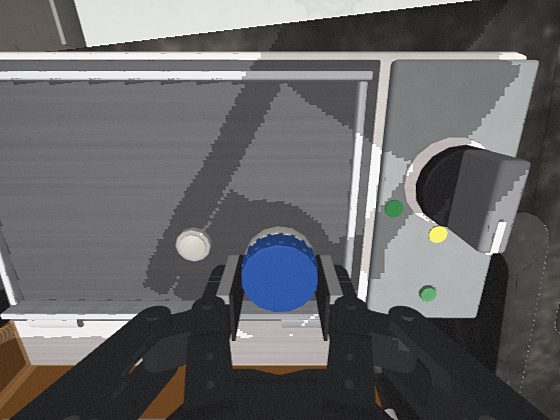

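```bash
python3 -c "
from h import *
m=viewer.camera_model('wrist');im=cv2.imread('pics/w13.png')
g=cv2.cvtColor(im,cv2.COLOR_BGR2HSV)
mk=np.zeros(g.shape[:2],np.uint8);mk[220:270,165:225]=(g[220:270,165:225,2]>135)
n,l,s,c=cv2.connectedComponentsWithStats(mk);print(s[1:],c[1:])
print(onz(m,193,245,.053),onz(m,193,245,.055))
"
```

```text
[[176 230  35  31 823]] [[192.5419 245.1094]]
[ 0.5064 -0.3208  0.053 ] [ 0.5055 -0.3201  0.055 ]
```

Emit:
servo_tool(motion=[{"tx": 0, "ty": 0.02, "tz": 0, "yaw": 0, "hand": -0.3}, {"tx": 0, "ty": 0.035, "tz": 0, "yaw": 0, "hand": -0.3}, {"tx": 0, "ty": 0.043, "tz": 0, "yaw": 0, "hand": -0.3}, {"tx": 0, "ty": 0.045, "tz": 0, "yaw": 0, "hand": -0.3}, {"tx": 0, "ty": 0.045, "tz": 0, "yaw": 0, "hand": -0.3}])

```text
clock: 17.9
position: [0.5156, -0.2732, 0.0596]
eef_rot: [-90.0, -0.0, 83.9]
force: [-2.3, 2.0, 5.1]
grip_width: 0.0369
```

Emit:
servo_tool(motion=[{"tx": 0, "ty": 0, "tz": 0, "yaw": 0, "hand": -0.05}, {"tx": 0, "ty": 0, "tz": 0, "yaw": 0, "hand": 0.1}, {"tx": 0, "ty": 0, "tz": 0, "yaw": 0, "hand": 0.2}, {"tx": 0, "ty": 0, "tz": 0, "yaw": 0, "hand": 0.3}, {"tx": 0, "ty": 0, "tz": 0, "yaw": 0, "hand": 0.3}, {"tx": 0, "ty": -0.1, "tz": 0, "yaw": 0, "hand": 0.3}, {"tx": 0, "ty": -0.25, "tz": 0, "yaw": 0, "hand": 0.3}, {"tx": 0, "ty": -0.35, "tz": 0.1, "yaw": 0, "hand": 0.3}, {"tx": 0, "ty": -0.4, "tz": 0.3, "yaw": 0, "hand": 0.3}, {"tx": 0, "ty": -0.45, "tz": 0.4, "yaw": 0, "hand": 0.3}, {"tx": 0, "ty": -0.45, "tz": 0.4, "yaw": 0, "hand": 0.3}, {"tx": 0, "ty": -0.45, "tz": 0.4, "yaw": 0, "hand": 0.3}])

```text
clock: 19.1
position: [0.4166, -0.2629, 0.1718]
eef_rot: [-90.1, 0.1, 83.9]
force: [0.0, 0.8, -0.1]
grip_width: 0.0557
```

```bash
cat >> h.py <<'E'
def lid(im,col,x0=0,y0=0,x1=560,y1=420,minA=60):
    hsv=cv2.cvtColor(im,cv2.COLOR_BGR2HSV)
    R={'red':[((0,150,70),(8,255,255)),((172,150,70),(180,255,255))],'yellow':[((22,130,90),(36,255,255))],'blue':[((100,130,60),(125,255,255))]}[col]
    mk=sum(cv2.inRange(hsv,a,b) for a,b in R); q=np.zeros_like(mk); q[y0:y1,x0:x1]=mk[y0:y1,x0:x1]
    n,l,s,c=cv2.connectedComponentsWithStats(q)
    return [(c[i],s[i]) for i in range(1,n) if s[i][4]>=minA]
C,Sn=np.cos(np.radians(6)),np.sin(np.radians(6))
def rel(p,S): # chamber-frame offset
    d=np.asarray(p)[:2]-np.asarray(S)[:2]; return np.array([d[0]*C-d[1]*Sn, d[0]*Sn+d[1]*C])
E
python3 -c "
from h import *
s=sensors.read_state();print(s['position'])
m=viewer.camera_model('wrist');im=viewer.read_camera('wrist');cv2.imwrite('pics/w14.png',im)
for b,sz in lid(im,'blue',minA=200): p=onz(m,*b,.072);print(b,sz,p,rel(p,(.506,-.3205)))
"
```

```text
[ 0.4166 -0.2629  0.1718]
[279.6958 302.2228] [ 259  282   42   41 1351] [ 0.5094 -0.2715  0.072 ] [-0.0017  0.0491]
```

View pics/w14.png

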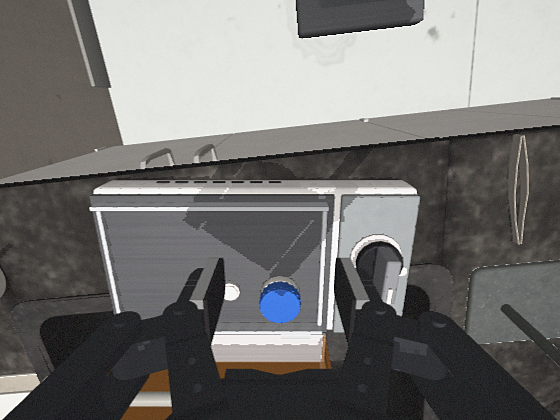

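```bash
python3 -c "
from h import *
go(.362,-.05,.2,84)
"
```

```text
t=19.1 tx 0.823 ty -0.115 tz 0.309 yaw -0.000 rows>= 4.4334563903402575
```

Emit:
servo_tool(motion=[{"tx": 0.1, "ty": -0.1, "tz": 0.15, "yaw": 0, "hand": 0.4}, {"tx": 0.3, "ty": -0.11, "tz": 0.27, "yaw": 0, "hand": 0.5}, {"tx": 0.5, "ty": -0.11, "tz": 0.31, "yaw": 0, "hand": 0.5}, {"tx": 0.7, "ty": -0.11, "tz": 0.31, "yaw": 0, "hand": 0.5}, {"tx": 0.9, "ty": -0.11, "tz": 0.32, "yaw": 0, "hand": 0.5}, {"tx": 1, "ty": -0.11, "tz": 0.32, "yaw": 0, "hand": 0.5}, {"tx": 1, "ty": -0.11, "tz": 0.32, "yaw": 0, "hand": 0.5}])

```text
clock: 19.85
position: [0.3636, -0.0016, 0.1984]
eef_rot: [-90.0, -0.1, 84.4]
force: [0.1, -1.9, -0.1]
grip_width: 0.064
```

```bash
python3 -c "
from h import *
go(.40,.20,.15,84)
go(.44,.29,.12,84)
"
```

```text
t=19.9 tx 0.817 ty 0.195 tz -0.066 yaw 0.002 rows>= 4.210517551087771
t=19.9 tx 1.190 ty 0.316 tz -0.190 yaw 0.002 rows>= 6.229972081395674
```

Emit:
servo_tool(motion=[{"tx": 0.2, "ty": 0, "tz": 0.03, "yaw": 0, "hand": 0.5}, {"tx": 0.4, "ty": 0.05, "tz": 0.03, "yaw": 0, "hand": 0.5}, {"tx": 0.6, "ty": 0.15, "tz": -0.02, "yaw": 0, "hand": 0.5}, {"tx": 0.8, "ty": 0.2, "tz": -0.1, "yaw": 0, "hand": 0.55}, {"tx": 1, "ty": 0.25, "tz": -0.15, "yaw": 0, "hand": 0.55}, {"tx": 1, "ty": 0.25, "tz": -0.15, "yaw": 0, "hand": 0.55}, {"tx": 1, "ty": 0.25, "tz": -0.15, "yaw": 0, "hand": 0.55}])

```text
clock: 20.55
position: [0.4279, 0.2407, 0.1345]
eef_rot: [-89.9, 0.1, 84.1]
force: [0.6, -0.6, -0.2]
grip_width: 0.0665
```

```bash
python3 -c "
from h import *
m=viewer.camera_model('wrist');im=viewer.read_camera('wrist');cv2.imwrite('pics/w15.png',im)
for c in ['red','yellow','blue']:
    for b,s in lid(im,c,minA=300): print(c,b,s,onz(m,*b,.027))
go(.4525,.314,.08,84)
"
```

```text
red [364.5654 220.3359] [ 342  198   46   45 1560] [0.4506 0.3129 0.027 ]
yellow [248.5337 229.0586] [ 227  207   44   44 1484] [0.4484 0.2128 0.027 ]
t=20.6 tx 0.308 ty 0.219 tz -0.069 yaw 0.000 rows>= 1.9201521660886567
```

View pics/w15.png

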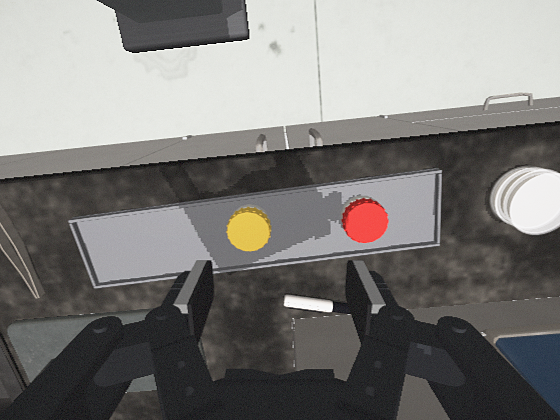

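```bash
python3 -c "
from h import *
go(.452,.313,.0115,84)
"
```

```text
t=20.6 tx 0.304 ty 0.493 tz -0.068 yaw 0.000 rows>= 2.9162223516747487
```

Emit:
servo_tool(motion=[{"tx": 0.15, "ty": 0, "tz": -0.04, "yaw": 0, "hand": 0.55}, {"tx": 0.304, "ty": 0.06, "tz": -0.068, "yaw": 0, "hand": 0.55}, {"tx": 0.304, "ty": 0.2, "tz": -0.068, "yaw": 0, "hand": 0.55}, {"tx": 0.304, "ty": 0.35, "tz": -0.068, "yaw": 0, "hand": 0.55}, {"tx": 0.304, "ty": 0.45, "tz": -0.068, "yaw": 0, "hand": 0.55}, {"tx": 0.304, "ty": 0.49, "tz": -0.068, "yaw": 0, "hand": 0.55}, {"tx": 0.304, "ty": 0.49, "tz": -0.068, "yaw": 0, "hand": 0.55}])

```text
clock: 21.3
position: [0.4511, 0.3112, 0.0125]
eef_rot: [-89.8, 0.1, 83.8]
force: [0.6, -1.1, -0.0]
grip_width: 0.0663
```

```bash
python3 -c "
from h import *
m=viewer.camera_model('wrist');im=viewer.read_camera('wrist');cv2.imwrite('pics/w16.png',im)
s=sensors.read_state();print(s['position'],s['force'])
for b,s in lid(im,'red',minA=300): print(b,s,onz(m,*b,.027))
"
```

```text
[0.4524 0.312  0.014 ] [0.3268 0.6392 0.9092]
[285.083  281.4525] [ 246  242   80   79 4904] [0.4495 0.3151 0.027 ]
```

View pics/w16.png

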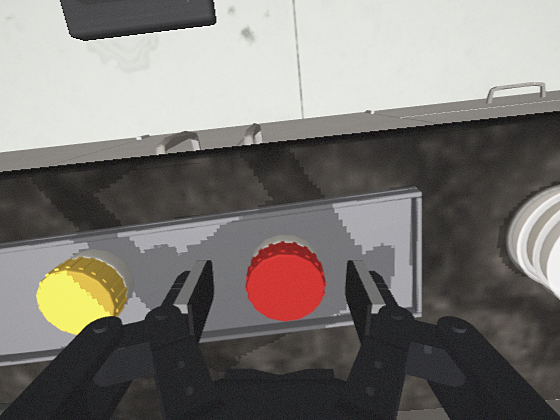

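Emit:
servo_tool(motion=[{"tx": 0.01, "ty": 0, "tz": 0.003, "yaw": 0, "hand": 0.3}, {"tx": 0.01, "ty": 0, "tz": 0.003, "yaw": 0, "hand": -0.3}, {"tx": 0.01, "ty": 0, "tz": 0.003, "yaw": 0, "hand": -0.3}, {"tx": 0.01, "ty": 0, "tz": 0.003, "yaw": 0, "hand": -0.3}, {"tx": 0.01, "ty": 0, "tz": 0.003, "yaw": 0, "hand": -0.3}], squeeze=30)

```text
clock: 21.85
position: [0.4531, 0.3162, 0.0159]
eef_rot: [-90.2, -0.1, 83.9]
force: [-1.9, -1.1, 7.4]
grip_width: 0.0367
```

```bash
python3 -c "
from h import *
s=sensors.read_state();print(s['position'],s['force'])
go(.365,.14,.14,84)
"
```

```text
[0.4531 0.3162 0.0159] [-1.8518 -1.054   7.3585]
t=21.9 tx -0.737 ty -0.498 tz 0.274 yaw -0.000 rows>= 4.655921385854387
```

Emit:
servo_tool(motion=[{"tx": 0, "ty": -0.12, "tz": 0, "yaw": 0, "hand": -0.3}, {"tx": -0.05, "ty": -0.3, "tz": 0.05, "yaw": 0, "hand": -0.3}, {"tx": -0.2, "ty": -0.45, "tz": 0.15, "yaw": 0, "hand": -0.3}, {"tx": -0.38, "ty": -0.5, "tz": 0.25, "yaw": 0, "hand": -0.3}, {"tx": -0.58, "ty": -0.5, "tz": 0.28, "yaw": 0, "hand": -0.3}, {"tx": -0.78, "ty": -0.5, "tz": 0.28, "yaw": 0, "hand": -0.3}, {"tx": -1, "ty": -0.5, "tz": 0.26, "yaw": 0, "hand": -0.3}, {"tx": -1, "ty": -0.5, "tz": 0.26, "yaw": 0, "hand": -0.3}])

```text
clock: 22.65
position: [0.3599, 0.0706, 0.1394]
eef_rot: [-90.1, 0.1, 83.7]
force: [0.3, 0.3, 0.4]
grip_width: 0.0365
```

```bash
python3 -c "
from h import *
s=sensors.read_state();print(s['position'],s['force'])
go(.365,-.15,.15,84)
"
```

```text
[0.3599 0.0706 0.1394] [0.2567 0.3041 0.3991]
t=22.6 tx -0.875 ty -0.041 tz -0.117 yaw -0.002 rows>= 4.417613419419537
```

Emit:
servo_tool(motion=[{"tx": -0.2, "ty": -0.04, "tz": -0.03, "yaw": 0, "hand": -0.3}, {"tx": -0.4, "ty": -0.04, "tz": -0.05, "yaw": 0, "hand": -0.3}, {"tx": -0.6, "ty": -0.04, "tz": -0.08, "yaw": 0, "hand": -0.3}, {"tx": -0.8, "ty": -0.04, "tz": -0.11, "yaw": 0, "hand": -0.3}, {"tx": -1, "ty": -0.04, "tz": -0.13, "yaw": 0, "hand": -0.3}, {"tx": -1, "ty": -0.04, "tz": -0.13, "yaw": 0, "hand": -0.3}])

```text
clock: 23.25
position: [0.3669, -0.1842, 0.1503]
eef_rot: [-90.2, 0.2, 83.5]
force: [-0.4, 0.1, -0.4]
grip_width: 0.0361
```

```bash
python3 -c "
from h import *
go(.46,-.366,.14,84)
"
```

```text
t=23.2 tx -0.680 ty 0.046 tz -0.452 yaw -0.003 rows>= 4.090303141942682
```

Emit:
servo_tool(motion=[{"tx": -0.15, "ty": 0, "tz": -0.08, "yaw": 0, "hand": -0.3}, {"tx": -0.32, "ty": 0, "tz": -0.18, "yaw": 0, "hand": -0.3}, {"tx": -0.48, "ty": 0, "tz": -0.3, "yaw": 0, "hand": -0.3}, {"tx": -0.62, "ty": 0.03, "tz": -0.41, "yaw": 0, "hand": -0.3}, {"tx": -0.68, "ty": 0.046, "tz": -0.45, "yaw": 0, "hand": -0.3}, {"tx": -0.68, "ty": 0.046, "tz": -0.45, "yaw": 0, "hand": -0.3}, {"tx": -0.68, "ty": 0.046, "tz": -0.45, "yaw": 0, "hand": -0.3}, {"tx": -0.68, "ty": 0.046, "tz": -0.45, "yaw": 0, "hand": -0.3}])

```text
clock: 24.05
position: [0.4597, -0.3575, 0.1374]
eef_rot: [-90.0, -0.1, 84.0]
force: [0.3, 0.3, -1.0]
grip_width: 0.0362
```

```bash
python3 -c "
from h import *
s=sensors.read_state();print(s['position'],s['force'])
m=viewer.camera_model('wrist');im=viewer.read_camera('wrist');cv2.imwrite('pics/w17.png',im)
for b,sz in lid(im,'red',minA=300): print(b,sz,onz(m,*b,s['position'][2]+.0111))
for b,sz in lid(im,'blue',minA=300): print(b,sz,onz(m,*b,.072))
"
```

```text
[ 0.4597 -0.3575  0.1374] [ 0.2884  0.3455 -1.0234]
[279.1366 274.7797] [ 241  236   77   78 4699] [ 0.4562 -0.3562  0.1485]
[393.799  272.7213] [ 367  247   54   51 2045] [ 0.51   -0.2744  0.072 ]
```

View pics/w17.png

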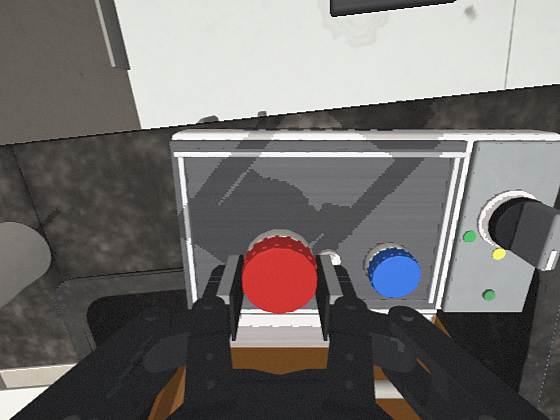

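Emit:
servo_tool(motion=[{"tx": -0.037, "ty": 0.03, "tz": -0.1, "yaw": 0, "hand": -0.3}, {"tx": -0.037, "ty": 0.1, "tz": -0.179, "yaw": 0, "hand": -0.3}, {"tx": -0.037, "ty": 0.18, "tz": -0.179, "yaw": 0, "hand": -0.3}, {"tx": -0.037, "ty": 0.24, "tz": -0.179, "yaw": 0, "hand": -0.3}, {"tx": -0.037, "ty": 0.265, "tz": -0.179, "yaw": 0, "hand": -0.3}, {"tx": -0.037, "ty": 0.265, "tz": -0.179, "yaw": 0, "hand": -0.3}, {"tx": -0.037, "ty": 0.265, "tz": -0.179, "yaw": 0, "hand": -0.3}])

```text
clock: 24.8
position: [0.5037, -0.3733, 0.0718]
eef_rot: [-90.0, 0.0, 83.9]
force: [0.8, -0.5, -1.1]
grip_width: 0.0362
```

```bash
python3 -c "
from h import *
s=sensors.read_state();print(s['position'],s['force'])
m=viewer.camera_model('wrist');im=viewer.read_camera('wrist');cv2.imwrite('pics/w18.png',im)
for b,sz in lid(im,'red',minA=300): p=onz(m,*b,s['position'][2]+.0111);print(b,sz,p,rel(p,(.506,-.3205)))
go(.5,-.37,.0605)
"
```

```text
[ 0.5037 -0.3733  0.0718] [ 0.843  -0.4958 -1.1151]
[279.1667 274.7935] [ 241  236   77   78 4703] [ 0.5002 -0.3721  0.0829] [-0.0004 -0.0519]
t=24.9 tx 0.013 ty 0.047 tz 0.018 yaw 0.000 rows>= 0.25960565733743646
```

View pics/w18.png

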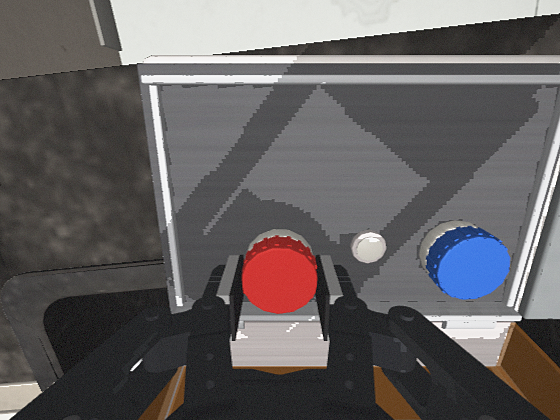

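```bash
python3 -c "
from h import *
m=viewer.camera_model('wrist');S=onz(m,369,246.5,.053);print(S,rel((.5002,-.3721),S))
im=cv2.imread('pics/w18.png')
for b,sz in lid(im,'blue',minA=300): p=onz(m,*b,.071);print(b,p,rel(p,S))
"
```

```text
[ 0.506  -0.3214  0.053 ] [-0.0005 -0.051 ]
[467.7542 262.6274] [ 0.5111 -0.2756  0.071 ] [0.0003 0.0461]
```

Emit:
servo_tool(motion=[{"tx": 0.006, "ty": 0.02, "tz": 0, "yaw": 0, "hand": -0.3}, {"tx": 0.006, "ty": 0.035, "tz": 0, "yaw": 0, "hand": -0.3}, {"tx": 0.006, "ty": 0.043, "tz": 0, "yaw": 0, "hand": -0.3}, {"tx": 0.006, "ty": 0.045, "tz": 0, "yaw": 0, "hand": -0.3}, {"tx": 0.006, "ty": 0.045, "tz": 0, "yaw": 0, "hand": -0.3}])

```text
clock: 25.35
position: [0.5037, -0.3717, 0.061]
eef_rot: [-90.0, -0.0, 83.9]
force: [-3.4, 0.8, 6.9]
grip_width: 0.0363
```

Emit:
servo_tool(motion=[{"tx": 0, "ty": 0, "tz": 0, "yaw": 0, "hand": -0.05}, {"tx": 0, "ty": 0, "tz": 0, "yaw": 0, "hand": 0.1}, {"tx": 0, "ty": 0, "tz": 0, "yaw": 0, "hand": 0.2}, {"tx": 0, "ty": 0, "tz": 0, "yaw": 0, "hand": 0.3}, {"tx": 0, "ty": 0, "tz": 0, "yaw": 0, "hand": 0.3}, {"tx": 0, "ty": -0.1, "tz": 0, "yaw": 0, "hand": 0.3}, {"tx": 0, "ty": -0.25, "tz": 0, "yaw": 0, "hand": 0.3}, {"tx": 0.1, "ty": -0.35, "tz": 0.1, "yaw": 0, "hand": 0.3}, {"tx": 0.2, "ty": -0.5, "tz": 0.25, "yaw": 0, "hand": 0.3}, {"tx": 0.2, "ty": -0.5, "tz": 0.3, "yaw": 0, "hand": 0.3}, {"tx": 0.2, "ty": -0.5, "tz": 0.3, "yaw": 0, "hand": 0.3}, {"tx": 0.2, "ty": -0.5, "tz": 0.3, "yaw": 0, "hand": 0.3}])

```text
clock: 26.55
position: [0.4347, -0.3142, 0.1849]
eef_rot: [-90.1, 0.0, 83.9]
force: [-0.4, -0.1, 0.3]
grip_width: 0.0556
```

```bash
python3 -c "
from h import *
s=sensors.read_state();print(s['position'],s['force'])
m=viewer.camera_model('wrist');im=viewer.read_camera('wrist');cv2.imwrite('pics/w19.png',im)
for c in ('red','blue'):
  for b,sz in lid(im,c,minA=300): p=onz(m,*b,.0715);print(c,b,sz,p,rel(p,(.506,-.3208)))
go(.362,-.05,.2,84)
"
```

```text
[ 0.4347 -0.3142  0.1849] [-0.3593 -0.1139  0.3374]
red [233.6634 272.9386] [215 254  34  41 814] [ 0.5005 -0.363   0.0715] [-0.0011 -0.0425]
blue [324.3983 272.4056] [310 253  34  41 821] [ 0.5089 -0.2787  0.0715] [-0.0015  0.0422]
t=26.6 tx 1.020 ty -0.062 tz 0.402 yaw -0.000 rows>= 5.49080962590291
```

View pics/w19.png

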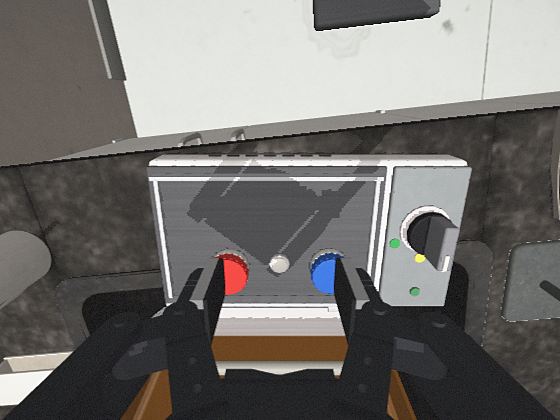

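Emit:
servo_tool(motion=[{"tx": 0.15, "ty": -0.05, "tz": 0.15, "yaw": 0, "hand": 0.4}, {"tx": 0.33, "ty": -0.06, "tz": 0.25, "yaw": 0, "hand": 0.5}, {"tx": 0.52, "ty": -0.06, "tz": 0.33, "yaw": 0, "hand": 0.5}, {"tx": 0.72, "ty": -0.06, "tz": 0.38, "yaw": 0, "hand": 0.5}, {"tx": 0.92, "ty": -0.06, "tz": 0.39, "yaw": 0, "hand": 0.5}, {"tx": 1, "ty": -0.06, "tz": 0.39, "yaw": 0, "hand": 0.5}, {"tx": 1, "ty": -0.06, "tz": 0.39, "yaw": 0, "hand": 0.5}])

```text
clock: 27.3
position: [0.364, -0.0522, 0.1991]
eef_rot: [-89.9, -0.1, 84.2]
force: [0.3, -1.2, 0.6]
grip_width: 0.0642
```

```bash
python3 -c "
from h import *
go(.41,.19,.14,84)
"
```

```text
t=27.3 tx 0.982 ty 0.238 tz -0.086 yaw 0.001 rows>= 5.070219779883722
```

Emit:
servo_tool(motion=[{"tx": 0.2, "ty": 0, "tz": 0.03, "yaw": 0, "hand": 0.5}, {"tx": 0.4, "ty": 0, "tz": 0.04, "yaw": 0, "hand": 0.5}, {"tx": 0.6, "ty": 0.08, "tz": 0.04, "yaw": 0, "hand": 0.5}, {"tx": 0.8, "ty": 0.15, "tz": -0.02, "yaw": 0, "hand": 0.55}, {"tx": 0.98, "ty": 0.22, "tz": -0.086, "yaw": 0, "hand": 0.55}, {"tx": 0.98, "ty": 0.24, "tz": -0.086, "yaw": 0, "hand": 0.55}, {"tx": 0.98, "ty": 0.24, "tz": -0.086, "yaw": 0, "hand": 0.55}, {"tx": 0.98, "ty": 0.24, "tz": -0.086, "yaw": 0, "hand": 0.55}])

```text
clock: 28.1
position: [0.4112, 0.1851, 0.1392]
eef_rot: [-89.9, 0.1, 83.9]
force: [-0.6, -0.2, -0.4]
grip_width: 0.0658
```

```bash
python3 -c "
from h import *
s=sensors.read_state();print(s['position'],s['force'])
m=viewer.camera_model('wrist');im=viewer.read_camera('wrist');cv2.imwrite('pics/w20.png',im)
for b,sz in lid(im,'yellow',minA=300): p=onz(m,*b,.027);print(b,sz,p); go(p[0]+.0015,p[1],.0105,84)
"
```

```text
[0.4112 0.1851 0.1392] [-0.6238 -0.2351 -0.3564]
[292.5327 235.1299] [ 272  213   42   44 1393] [0.4435 0.1945 0.027 ]
t=28.1 tx 0.053 ty 0.517 tz -0.130 yaw -0.001 rows>= 2.6780115011920733
```

View pics/w20.png

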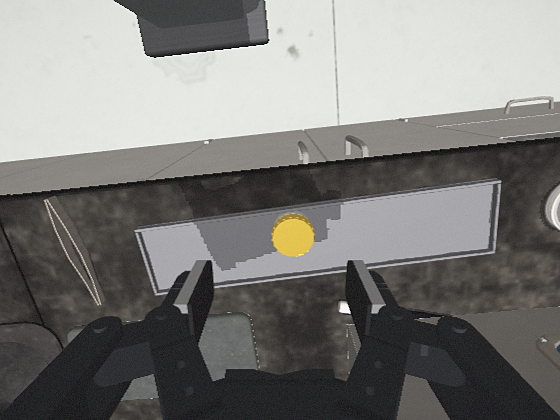

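Emit:
servo_tool(motion=[{"tx": 0.053, "ty": 0.05, "tz": -0.08, "yaw": 0, "hand": 0.55}, {"tx": 0.053, "ty": 0.15, "tz": -0.13, "yaw": 0, "hand": 0.55}, {"tx": 0.053, "ty": 0.3, "tz": -0.13, "yaw": 0, "hand": 0.55}, {"tx": 0.053, "ty": 0.44, "tz": -0.13, "yaw": 0, "hand": 0.55}, {"tx": 0.053, "ty": 0.5, "tz": -0.13, "yaw": 0, "hand": 0.55}, {"tx": 0.053, "ty": 0.515, "tz": -0.13, "yaw": 0, "hand": 0.55}, {"tx": 0.053, "ty": 0.515, "tz": -0.13, "yaw": 0, "hand": 0.55}, {"tx": 0.053, "ty": 0.515, "tz": -0.13, "yaw": 0, "hand": 0.55}])

```text
clock: 28.95
position: [0.4467, 0.1957, 0.0127]
eef_rot: [-90.2, -0.1, 83.9]
force: [0.8, 0.9, -1.0]
grip_width: 0.0666
```

```bash
python3 -c "
from h import *
s=sensors.read_state();print(s['position'],s['force'])
m=viewer.camera_model('wrist');im=viewer.read_camera('wrist');cv2.imwrite('pics/w21.png',im)
for b,sz in lid(im,'yellow',minA=300): p=onz(m,*b,.027);print(b,sz,p); go(p[0]+.0015,p[1],.0105,84)
"
```

```text
[0.4467 0.1957 0.0127] [ 0.7917  0.8781 -0.9903]
[274.7795 277.0051] [ 235  237   81   79 4857] [0.4421 0.195  0.027 ]
t=29.0 tx -0.005 ty 0.009 tz 0.012 yaw -0.001 rows>= 0.07975975791278639
```

View pics/w21.png

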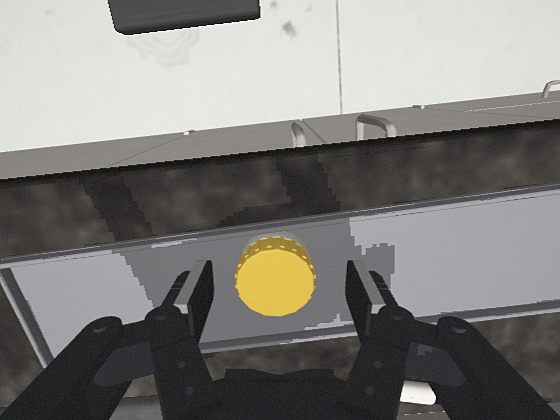

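Emit:
servo_tool(motion=[{"tx": -0.006, "ty": 0, "tz": 0.012, "yaw": 0, "hand": 0.3}, {"tx": -0.006, "ty": 0, "tz": 0.012, "yaw": 0, "hand": -0.3}, {"tx": -0.006, "ty": 0, "tz": 0.012, "yaw": 0, "hand": -0.3}, {"tx": -0.006, "ty": 0, "tz": 0.012, "yaw": 0, "hand": -0.3}, {"tx": -0.006, "ty": 0, "tz": 0.012, "yaw": 0, "hand": -0.3}], squeeze=30)

```text
clock: 29.5
position: [0.4421, 0.1949, 0.012]
eef_rot: [-90.0, 0.0, 83.9]
force: [-3.2, -0.8, 7.4]
grip_width: 0.0364
```

```bash
python3 -c "
from h import *
s=sensors.read_state();print(s['position'],s['force'])
go(.365,.0,.14,84)
"
```

```text
[0.4421 0.1949 0.012 ] [-3.1976 -0.8171  7.3865]
t=29.5 tx -0.808 ty -0.512 tz 0.224 yaw -0.000 rows>= 4.911552277112915
```

Emit:
servo_tool(motion=[{"tx": 0, "ty": -0.12, "tz": 0, "yaw": 0, "hand": -0.3}, {"tx": -0.05, "ty": -0.3, "tz": 0.08, "yaw": 0, "hand": -0.3}, {"tx": -0.2, "ty": -0.45, "tz": 0.18, "yaw": 0, "hand": -0.3}, {"tx": -0.38, "ty": -0.51, "tz": 0.24, "yaw": 0, "hand": -0.3}, {"tx": -0.58, "ty": -0.51, "tz": 0.24, "yaw": 0, "hand": -0.3}, {"tx": -0.78, "ty": -0.51, "tz": 0.22, "yaw": 0, "hand": -0.3}, {"tx": -1, "ty": -0.51, "tz": 0.2, "yaw": 0, "hand": -0.3}, {"tx": -1, "ty": -0.51, "tz": 0.2, "yaw": 0, "hand": -0.3}])

```text
clock: 30.3
position: [0.3659, -0.0527, 0.1393]
eef_rot: [-90.1, 0.1, 83.6]
force: [0.6, 1.3, -0.8]
grip_width: 0.0364
```

```bash
python3 -c "
from h import *
s=sensors.read_state();print(s['position'],s['force'])
go(.43,-.31,.14,84)
"
```

```text
[ 0.3659 -0.0527  0.1393] [ 0.622   1.287  -0.7865]
t=30.3 tx -0.994 ty 0.000 tz -0.370 yaw -0.002 rows>= 5.303375794400258
```

Emit:
servo_tool(motion=[{"tx": -0.2, "ty": 0, "tz": -0.03, "yaw": 0, "hand": -0.3}, {"tx": -0.4, "ty": 0, "tz": -0.1, "yaw": 0, "hand": -0.3}, {"tx": -0.6, "ty": 0, "tz": -0.18, "yaw": 0, "hand": -0.3}, {"tx": -0.8, "ty": 0, "tz": -0.28, "yaw": 0, "hand": -0.3}, {"tx": -0.96, "ty": 0, "tz": -0.36, "yaw": 0, "hand": -0.3}, {"tx": -0.994, "ty": 0, "tz": -0.37, "yaw": 0, "hand": -0.3}, {"tx": -0.994, "ty": 0, "tz": -0.37, "yaw": 0, "hand": -0.3}, {"tx": -0.994, "ty": 0, "tz": -0.37, "yaw": 0, "hand": -0.3}])

```text
clock: 31.1
position: [0.4309, -0.3047, 0.1379]
eef_rot: [-89.9, -0.1, 83.9]
force: [-0.5, -0.1, -0.1]
grip_width: 0.0367
```

```bash
python3 -c "
from h import *
s=sensors.read_state();print(s['position'],s['force'])
m=viewer.camera_model('wrist');im=viewer.read_camera('wrist');cv2.imwrite('pics/w22.png',im)
S=np.array([.506,-.3208])
tgt=S-.05*np.array([C,-Sn]);print('target',tgt)
for b,sz in lid(im,'yellow',minA=300):
  p=onz(m,*b,s['position'][2]+.015);print(b,sz,p); d=tgt-p[:2]; go(s['position'][0]+d[0],s['position'][1]+d[1],.068)
"
```

```text
[ 0.4309 -0.3047  0.1379] [-0.4574 -0.0615 -0.149 ]
target [ 0.4563 -0.3156]
[279.1541 286.7114] [ 241  246   77   80 4827] [ 0.4314 -0.3039  0.1529]
t=31.1 tx -0.039 ty 0.279 tz -0.105 yaw 0.000 rows>= 1.5051534072286978
```

View pics/w22.png

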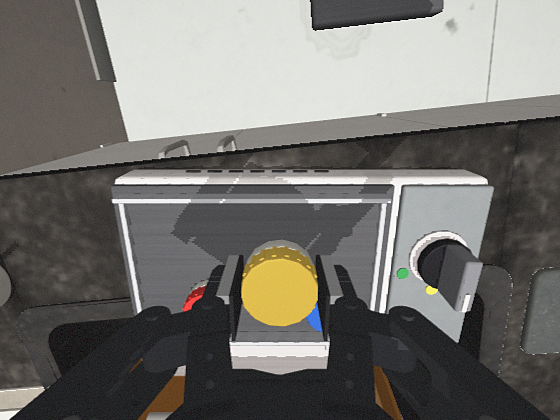

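Emit:
servo_tool(motion=[{"tx": -0.039, "ty": 0.03, "tz": -0.06, "yaw": 0, "hand": -0.3}, {"tx": -0.039, "ty": 0.1, "tz": -0.105, "yaw": 0, "hand": -0.3}, {"tx": -0.039, "ty": 0.2, "tz": -0.105, "yaw": 0, "hand": -0.3}, {"tx": -0.039, "ty": 0.26, "tz": -0.105, "yaw": 0, "hand": -0.3}, {"tx": -0.039, "ty": 0.28, "tz": -0.105, "yaw": 0, "hand": -0.3}, {"tx": -0.039, "ty": 0.28, "tz": -0.105, "yaw": 0, "hand": -0.3}, {"tx": -0.039, "ty": 0.28, "tz": -0.105, "yaw": 0, "hand": -0.3}])

```text
clock: 31.85
position: [0.4569, -0.318, 0.0695]
eef_rot: [-90.1, 0.0, 83.9]
force: [-0.4, -0.1, 0.6]
grip_width: 0.0366
```

```bash
python3 -c "
from h import *
s=sensors.read_state();print(s['position'],s['force'])
m=viewer.camera_model('wrist');im=viewer.read_camera('wrist');cv2.imwrite('pics/w23.png',im)
S=np.array([.506,-.3208])
for b,sz in lid(im,'yellow',minA=300):
  p=onz(m,*b,s['position'][2]+.015);print(b,sz,p,rel(p,S)); 
"
```

```text
[ 0.4569 -0.318   0.0695] [-0.4093 -0.111   0.5958]
[279.2317 286.814 ] [ 241  246   77   80 4817] [ 0.4574 -0.3171  0.0845] [-0.0487 -0.0014]
```

View pics/w23.png

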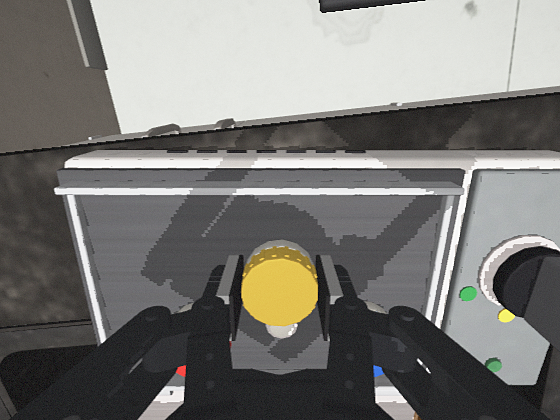

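Lower 12 mm, then release and back off.

Emit:
servo_tool(motion=[{"tx": 0.003, "ty": 0.02, "tz": 0, "yaw": 0, "hand": -0.3}, {"tx": 0.003, "ty": 0.038, "tz": 0, "yaw": 0, "hand": -0.3}, {"tx": 0.003, "ty": 0.048, "tz": 0, "yaw": 0, "hand": -0.3}, {"tx": 0.003, "ty": 0.051, "tz": 0, "yaw": 0, "hand": -0.3}, {"tx": 0.003, "ty": 0.051, "tz": 0, "yaw": 0, "hand": -0.3}])

```text
clock: 32.4
position: [0.4572, -0.3173, 0.0572]
eef_rot: [-90.1, 0.0, 83.9]
force: [-0.9, 2.6, 7.6]
grip_width: 0.0368
```

Emit:
servo_tool(motion=[{"tx": 0, "ty": 0, "tz": 0, "yaw": 0, "hand": -0.05}, {"tx": 0, "ty": 0, "tz": 0, "yaw": 0, "hand": 0.1}, {"tx": 0, "ty": 0, "tz": 0, "yaw": 0, "hand": 0.2}, {"tx": 0, "ty": 0, "tz": 0, "yaw": 0, "hand": 0.2}, {"tx": 0, "ty": -0.1, "tz": 0, "yaw": 0, "hand": 0.2}, {"tx": 0, "ty": -0.25, "tz": 0, "yaw": 0, "hand": 0.2}, {"tx": 0, "ty": -0.4, "tz": 0, "yaw": 0, "hand": 0.2}, {"tx": 0, "ty": -0.55, "tz": 0, "yaw": 0, "hand": 0.2}, {"tx": 0, "ty": -0.7, "tz": 0, "yaw": 0, "hand": 0.2}, {"tx": 0, "ty": -0.8, "tz": -0.1, "yaw": 0, "hand": 0.2}, {"tx": 0, "ty": -0.8, "tz": -0.1, "yaw": 0, "hand": 0.2}, {"tx": 0, "ty": -0.8, "tz": -0.1, "yaw": 0, "hand": 0.2}])

```text
clock: 33.6
position: [0.4815, -0.3198, 0.2559]
eef_rot: [-90.0, 0.0, 84.0]
force: [-0.4, -0.3, -0.7]
grip_width: 0.0513
```

```bash
python3 -c "
from h import *
s=sensors.read_state();print(s['position'],s['force'])
m=viewer.camera_model('wrist');im=viewer.read_camera('wrist');cv2.imwrite('pics/w24.png',im)
S=np.array([.506,-.3208])
for c in ('red','yellow','blue'):
 for b,sz in lid(im,c,minA=300):
  p=onz(m,*b,.0715);print(c,b,sz,p,rel(p,S)); 
"
```

```text
[ 0.4815 -0.3198  0.2559] [-0.4439 -0.2522 -0.7234]
red [235.3369 203.4723] [218 186  35  35 938] [ 0.5023 -0.3696  0.0715] [ 0.0015 -0.0489]
yellow [279.7046 163.7379] [261 144  37  36 809] [ 0.4635 -0.3163  0.0715] [-0.0428  0.    ]
blue [323.9249 203.1429] [307 186  35  35 945] [ 0.5122 -0.2725  0.0715] [0.0011 0.0487]
```

View pics/w24.png

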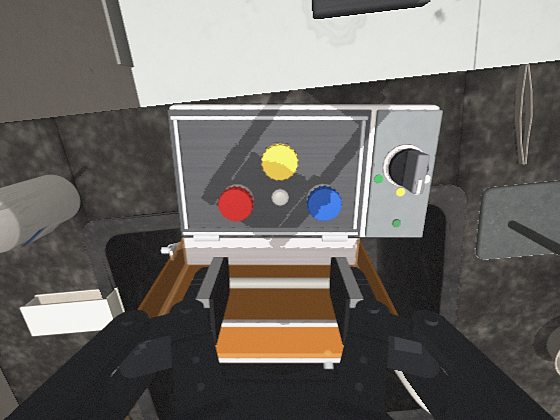

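```bash
python3 -c "
from h import *
m=viewer.camera_model('wrist');im=cv2.imread('pics/w24.png')
g=cv2.cvtColor(im,cv2.COLOR_BGR2HSV)
mk=np.zeros(g.shape[:2],np.uint8);mk[184:212,265:296]=(g[184:212,265:296,2]>135)&(g[184:212,265:296,1]<80)
n,l,s,c=cv2.connectedComponentsWithStats(mk);i=1+np.argmax(s[1:,4]);print(s[i],c[i])
S=onz(m,*c[i],.053);print(S)
crop(im,210,130,350,230,5,'w24c.png')
for n,(u,v) in dict(red=(235.5,203.5),yellow=(279.5,162),blue=(324,203.2)).items(): print(n,rel(onz(m,u,v,.0715),S))
"
```

```text
[272 189  17  17 217] [279.7696 196.8802]
[ 0.5038 -0.3196  0.053 ]
red [ 0.0018 -0.0486]
yellow [-0.044  -0.0004]
blue [0.0016 0.0484]
```

View pics/w24c.png

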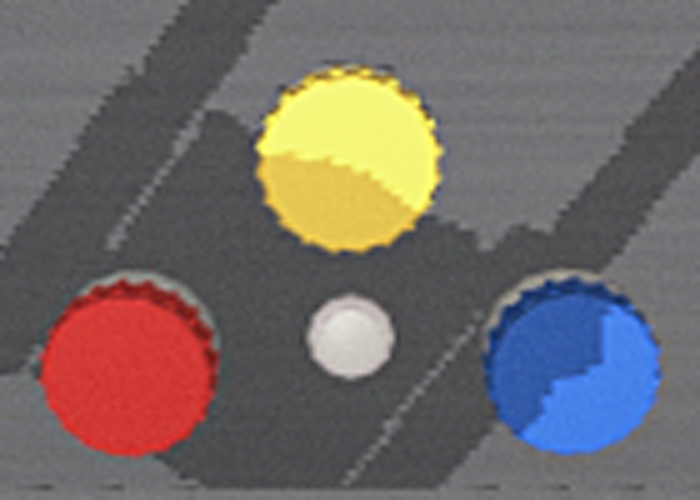

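```bash
python3 -c "
from h import *
go(.474,-.331,.30,-6)
"
```

```text
t=33.6 tx -0.049 ty -0.182 tz 0.022 yaw 0.500 rows>= 10.470090905673585
```

Emit:
servo_tool(motion=[{"tx": -0.049, "ty": -0.1, "tz": 0.022, "yaw": 0.047, "hand": 0.1}, {"tx": -0.049, "ty": -0.18, "tz": 0.022, "yaw": 0.094, "hand": 0.1}, {"tx": -0.049, "ty": -0.18, "tz": 0.022, "yaw": 0.141, "hand": 0.1}, {"tx": -0.049, "ty": -0.18, "tz": 0.022, "yaw": 0.188, "hand": 0.1}, {"tx": -0.049, "ty": -0.18, "tz": 0.022, "yaw": 0.235, "hand": 0.1}, {"tx": -0.049, "ty": -0.18, "tz": 0.022, "yaw": 0.282, "hand": 0.1}, {"tx": -0.049, "ty": -0.18, "tz": 0.022, "yaw": 0.329, "hand": 0.1}, {"tx": -0.049, "ty": -0.18, "tz": 0.022, "yaw": 0.376, "hand": 0.1}, {"tx": -0.049, "ty": -0.18, "tz": 0.022, "yaw": 0.423, "hand": 0.1}, {"tx": -0.049, "ty": -0.18, "tz": 0.022, "yaw": 0.47, "hand": 0.1}, {"tx": -0.049, "ty": -0.18, "tz": 0.022, "yaw": 0.5, "hand": 0.1}, {"tx": -0.049, "ty": -0.18, "tz": 0.022, "yaw": 0.5, "hand": 0.1}])

```text
clock: 34.85
position: [0.4732, -0.3306, 0.2981]
eef_rot: [-89.8, 0.2, -6.1]
force: [-0.0, -0.5, 0.7]
grip_width: 0.047
```

Emit:
servo_tool(motion=[{"tx": 0, "ty": 0, "tz": 0, "yaw": 0, "hand": 0.1}, {"tx": 0, "ty": 0, "tz": 0, "yaw": 0, "hand": 0.1}])

```text
clock: 35.05
position: [0.4741, -0.3311, 0.2998]
eef_rot: [-89.9, 0.1, -6.0]
force: [0.5, 0.2, -0.4]
grip_width: 0.0473
```

```bash
python3 -c "
from h import *
s=sensors.read_state();print(s['position'],s['eef_rot'])
m=viewer.camera_model('wrist');im=viewer.read_camera('wrist');cv2.imwrite('pics/w25.png',im)
g=cv2.cvtColor(im,cv2.COLOR_BGR2HSV)
crop(im,220,70,360,250,4,'w25c.png')
for c in ('red','yellow','blue'):
 for b,sz in lid(im,c,minA=200): print(c,b,sz,onz(m,*b,.072))
"
```

```text
[ 0.4741 -0.3311  0.2998] [-89.9363   0.0901  -6.0094]
red [306.8785 199.5655] [292 184  31  31 741] [ 0.5046 -0.3684  0.072 ]
yellow [271.4681 164.5638] [253 145  32  33 376] [ 0.4658 -0.3201  0.072 ]
blue [309.1177 118.2365] [293 101  34  35 892] [ 0.5146 -0.2714  0.072 ]
```

View pics/w25c.png

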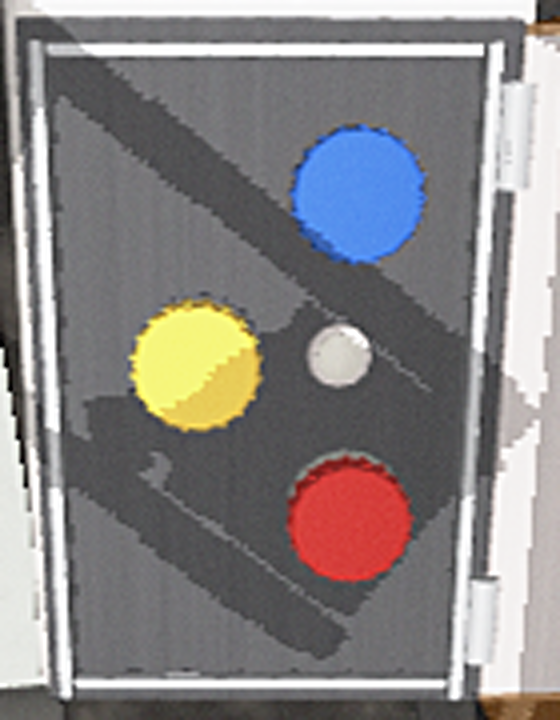

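```bash
python3 -c "
from h import *
m=viewer.camera_model('wrist')
S=onz(m,304.75,158.75,.053);print(S)
for n,(u,v) in dict(red=(307,199.6),yellow=(269,161.7),blue=(309.5,118.3)).items(): p=onz(m,u,v,.072);print(n,p,rel(p,S))
go(.6295,-.3484,.29,-6)
"
```

```text
[ 0.5075 -0.3212  0.053 ]
red [ 0.5051 -0.3688  0.072 ] [ 0.0026 -0.0476]
yellow [ 0.4635 -0.3166  0.072 ] [-0.0442 -0.0001]
blue [ 0.5153 -0.2718  0.072 ] [0.0027 0.0499]
t=35.1 tx 0.625 ty 0.040 tz -0.003 yaw -0.000 rows>= 3.1296132789893827
```

Emit:
servo_tool(motion=[{"tx": 0.15, "ty": 0, "tz": 0, "yaw": 0, "hand": -0.28}, {"tx": 0.33, "ty": 0, "tz": 0, "yaw": 0, "hand": -0.28}, {"tx": 0.5, "ty": 0, "tz": 0, "yaw": 0, "hand": -0.28}, {"tx": 0.62, "ty": 0, "tz": 0, "yaw": 0, "hand": -0.28}, {"tx": 0.645, "ty": 0, "tz": 0, "yaw": 0, "hand": -0.28}, {"tx": 0.645, "ty": 0, "tz": 0, "yaw": 0, "hand": -0.28}, {"tx": 0.645, "ty": 0, "tz": 0, "yaw": 0, "hand": -0.28}, {"tx": 0.645, "ty": 0, "tz": 0, "yaw": 0, "hand": -0.28}])

```text
clock: 35.9
position: [0.6339, -0.3487, 0.3014]
eef_rot: [-90.0, 0.0, -6.1]
force: [-1.1, 0.4, -0.5]
grip_width: 0.031
```

```bash
python3 -c "
from h import *
s=sensors.read_state();print(s['position'],s['eef_rot'])
m=viewer.camera_model('wrist');im=viewer.read_camera('wrist');cv2.imwrite('pics/w26.png',im)
print(proj(m,[.636,-.349,.219]))
go(.636,-.349,.209,-6)
"
```

```text
[ 0.6339 -0.3487  0.3014] [-90.015    0.0044  -6.1138]
[281.6696 215.2402]
t=36.0 tx 0.008 ty 0.370 tz -0.000 yaw -0.001 rows>= 1.8509859796499497
```

View pics/w26.png

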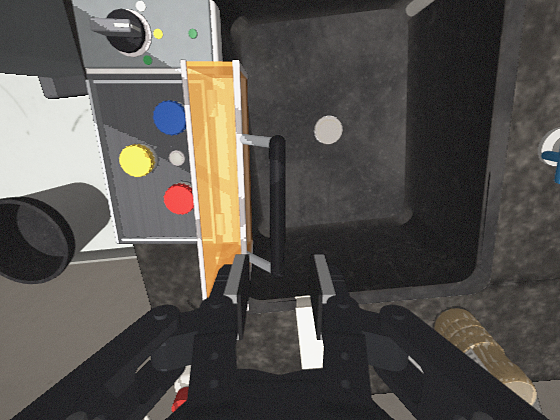

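Emit:
servo_tool(motion=[{"tx": 0, "ty": 0.12, "tz": 0, "yaw": 0, "hand": -0.28}, {"tx": 0, "ty": 0.24, "tz": 0, "yaw": 0, "hand": -0.28}, {"tx": 0, "ty": 0.33, "tz": 0, "yaw": 0, "hand": -0.28}, {"tx": 0, "ty": 0.37, "tz": 0, "yaw": 0, "hand": -0.28}, {"tx": 0, "ty": 0.37, "tz": 0, "yaw": 0, "hand": -0.28}, {"tx": 0, "ty": 0.37, "tz": 0, "yaw": 0, "hand": -1}, {"tx": 0, "ty": 0.37, "tz": 0, "yaw": 0, "hand": -1}, {"tx": 0, "ty": 0.37, "tz": 0, "yaw": 0, "hand": -1}, {"tx": 0, "ty": 0.37, "tz": 0, "yaw": 0, "hand": -1}], squeeze=30)

```text
clock: 36.85
position: [0.6324, -0.3487, 0.21]
eef_rot: [-90.0, 0.3, -6.1]
force: [-7.7, 1.6, 1.3]
grip_width: 0.0102
```

Emit:
servo_tool(motion=[{"tx": -0.082, "ty": -0.031, "tz": 0, "yaw": 0, "hand": -1}, {"tx": -0.154, "ty": -0.051, "tz": 0, "yaw": 0, "hand": -1}, {"tx": -0.226, "ty": -0.063, "tz": 0, "yaw": 0, "hand": -1}, {"tx": -0.3, "ty": -0.068, "tz": 0, "yaw": 0, "hand": -1}, {"tx": -0.376, "ty": -0.065, "tz": 0, "yaw": 0, "hand": -1}, {"tx": -0.449, "ty": -0.055, "tz": 0, "yaw": 0, "hand": -1}, {"tx": -0.521, "ty": -0.038, "tz": 0, "yaw": 0, "hand": -1}, {"tx": -0.592, "ty": -0.013, "tz": 0, "yaw": 0, "hand": -1}, {"tx": -0.659, "ty": 0.018, "tz": 0, "yaw": 0, "hand": -1}, {"tx": -0.659, "ty": 0.018, "tz": 0, "yaw": 0, "hand": -1}])

```text
clock: 37.85
position: [0.4701, -0.3315, 0.2073]
eef_rot: [-90.1, -0.1, -6.1]
force: [-2.9, 2.0, 7.2]
grip_width: 0.0107
```

```bash
python3 -c "
from h import *
im=viewer.read_camera('side');crop(im,180,100,400,270,3,'s27.png')
go(.3834,-.322,.1094,-6)
"
```

```text
t=37.9 tx -0.353 ty 0.393 tz 0.002 yaw -0.001 rows>= 2.640714954530763
```

View pics/s27.png

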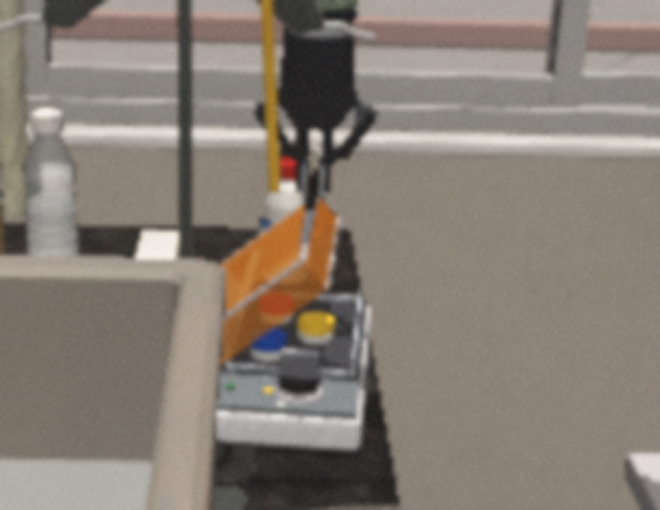

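Emit:
servo_tool(motion=[{"tx": -0.064, "ty": 0.038, "tz": 0, "yaw": 0, "hand": -1}, {"tx": -0.124, "ty": 0.082, "tz": 0, "yaw": 0, "hand": -1}, {"tx": -0.179, "ty": 0.132, "tz": 0, "yaw": 0, "hand": -1}, {"tx": -0.229, "ty": 0.187, "tz": 0, "yaw": 0, "hand": -1}, {"tx": -0.273, "ty": 0.246, "tz": 0, "yaw": 0, "hand": -1}, {"tx": -0.311, "ty": 0.311, "tz": 0, "yaw": 0, "hand": -1}, {"tx": -0.33, "ty": 0.35, "tz": 0, "yaw": 0, "hand": -1}, {"tx": -0.346, "ty": 0.385, "tz": 0, "yaw": 0, "hand": -1}, {"tx": -0.346, "ty": 0.388, "tz": 0, "yaw": 0, "hand": -1}, {"tx": -0.346, "ty": 0.388, "tz": 0, "yaw": 0, "hand": -1}])

```text
clock: 38.9
position: [0.3834, -0.3221, 0.1079]
eef_rot: [-90.0, 0.2, -6.1]
force: [-6.3, 1.7, 1.4]
grip_width: 0.0106
```

Closed. Release, rise, and look.

Emit:
servo_tool(motion=[{"tx": 0, "ty": 0, "tz": 0, "yaw": 0, "hand": -0.2}, {"tx": 0, "ty": 0, "tz": 0, "yaw": 0, "hand": -0.2}, {"tx": 0, "ty": 0, "tz": 0, "yaw": 0, "hand": -0.2}, {"tx": 0, "ty": -0.1, "tz": 0, "yaw": 0, "hand": -0.2}, {"tx": 0, "ty": -0.25, "tz": 0, "yaw": 0, "hand": -0.2}, {"tx": 0, "ty": -0.4, "tz": 0, "yaw": 0, "hand": -0.2}, {"tx": 0.1, "ty": -0.5, "tz": 0, "yaw": 0, "hand": -0.2}, {"tx": 0.2, "ty": -0.55, "tz": 0, "yaw": 0, "hand": -0.2}, {"tx": 0.2, "ty": -0.55, "tz": 0, "yaw": 0, "hand": -0.2}, {"tx": 0.2, "ty": -0.55, "tz": 0, "yaw": 0, "hand": -0.2}])

```text
clock: 39.9
position: [0.4351, -0.3271, 0.2446]
eef_rot: [-90.0, -0.0, -6.0]
force: [-0.3, 0.2, -0.0]
grip_width: 0.0342
```

```bash
python3 -c "
from h import *
m=viewer.camera_model('wrist');im=viewer.read_camera('wrist');cv2.imwrite('pics/w28.png',im)
im=viewer.read_camera('side');crop(im,180,100,400,270,3,'s28.png')
go(.4863,-.1797,.15,-96)
"
```

```text
t=40.0 tx 0.147 ty 0.373 tz 0.606 yaw 0.500 rows>= 10.468421464364976
```

View pics/w28.png

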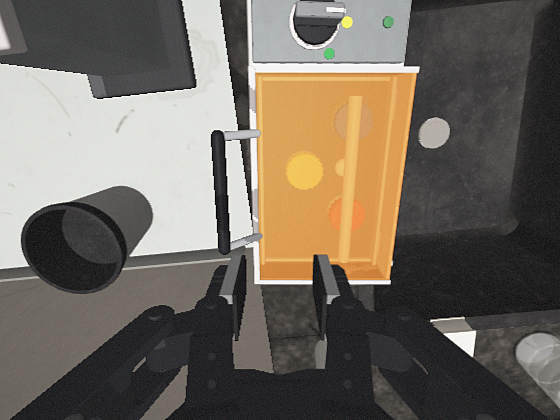

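View pics/s28.png

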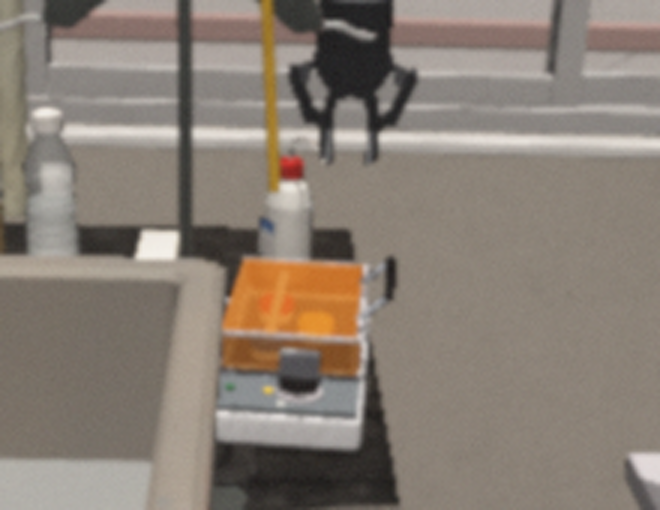

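```bash
python3 -c "
from h import *
m=viewer.camera_model('wrist');S=onz(m,341,168,.053);print(S)
for n,(u,v) in dict(red=(347,214),yellow=(304,170.5),blue=(351,121)).items(): p=onz(m,u,v,.072);print(n,p,rel(p,S))
"
```

```text
[ 0.5015 -0.3196  0.053 ]
red [ 0.5024 -0.3658  0.072 ] [ 0.0058 -0.0459]
yellow [ 0.4605 -0.3138  0.072 ] [-0.0413  0.0015]
blue [ 0.5097 -0.2699  0.072 ] [0.003  0.0503]
```

Emit:
servo_tool(motion=[{"tx": 0.05, "ty": 0, "tz": 0.1, "yaw": 0.047, "hand": -0.2}, {"tx": 0.1, "ty": 0, "tz": 0.25, "yaw": 0.094, "hand": -0.2}, {"tx": 0.147, "ty": 0, "tz": 0.4, "yaw": 0.141, "hand": -0.2}, {"tx": 0.147, "ty": 0.05, "tz": 0.55, "yaw": 0.188, "hand": -0.2}, {"tx": 0.147, "ty": 0.1, "tz": 0.606, "yaw": 0.235, "hand": -0.2}, {"tx": 0.147, "ty": 0.2, "tz": 0.606, "yaw": 0.282, "hand": -0.2}, {"tx": 0.147, "ty": 0.3, "tz": 0.606, "yaw": 0.329, "hand": -0.2}, {"tx": 0.147, "ty": 0.373, "tz": 0.606, "yaw": 0.376, "hand": -0.2}, {"tx": 0.147, "ty": 0.373, "tz": 0.606, "yaw": 0.423, "hand": -0.2}, {"tx": 0.147, "ty": 0.373, "tz": 0.606, "yaw": 0.47, "hand": -0.2}, {"tx": 0.147, "ty": 0.373, "tz": 0.606, "yaw": 0.505, "hand": -0.2}, {"tx": 0.147, "ty": 0.373, "tz": 0.606, "yaw": 0.505, "hand": -0.2}])

```text
clock: 41.2
position: [0.486, -0.1801, 0.1499]
eef_rot: [-90.1, 0.0, -97.0]
force: [0.0, 0.1, -0.5]
grip_width: 0.0342
```

Emit:
servo_tool(motion=[{"tx": 0, "ty": 0, "tz": 0, "yaw": 0, "hand": -0.2}, {"tx": 0, "ty": 0, "tz": 0, "yaw": 0, "hand": -0.2}])

```text
clock: 41.4
position: [0.4869, -0.1803, 0.1507]
eef_rot: [-90.0, 0.0, -96.9]
force: [0.0, 0.1, 0.4]
grip_width: 0.0339
```

```bash
python3 -c "
from h import *
m=viewer.camera_model('wrist');im=viewer.read_camera('wrist');cv2.imwrite('pics/w29.png',im)
go(.486,-.180,.0745,-97)
"
```

```text
t=41.5 tx -0.001 ty 0.305 tz -0.004 yaw 0.000 rows>= 1.527022472683154
```

View pics/w29.png

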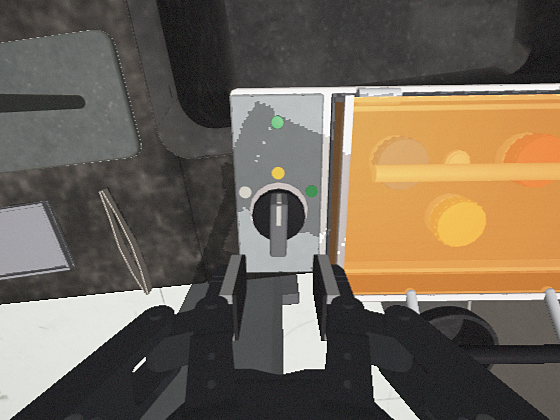

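```bash
python3 -c "
from h import *
im=cv2.imread('pics/w29.png');crop(im,360,120,560,260,4,'w29c.png')
im=cv2.imread('pics/w28.png');crop(im,270,90,390,240,4,'w28c.png')
"
```

```text
(no output)
```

View pics/w29c.png

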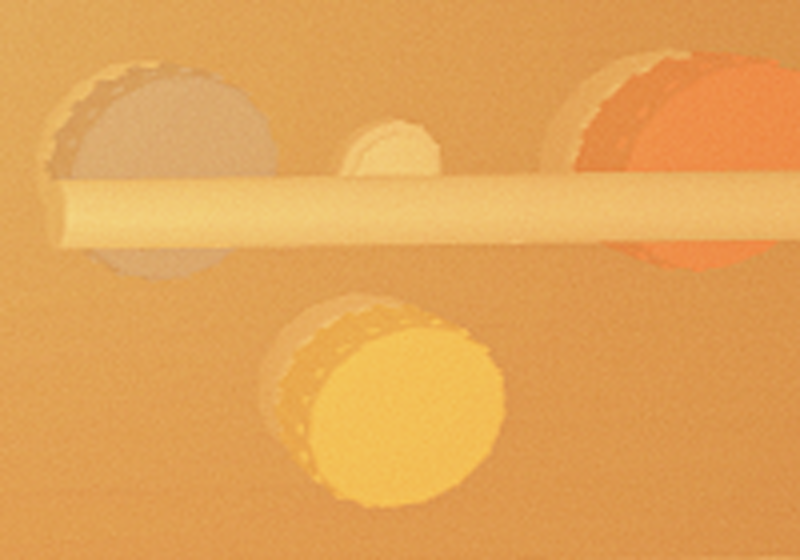

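View pics/w28c.png

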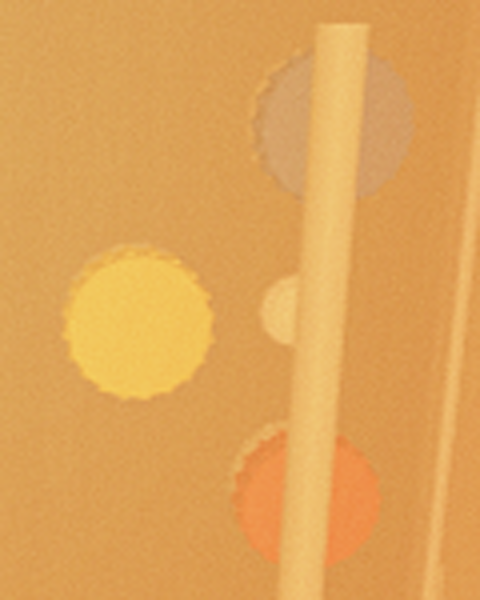

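Emit:
servo_tool(motion=[{"tx": 0, "ty": 0.12, "tz": -0.004, "yaw": 0, "hand": -0.2}, {"tx": 0, "ty": 0.22, "tz": -0.004, "yaw": 0, "hand": -0.2}, {"tx": 0, "ty": 0.29, "tz": -0.004, "yaw": 0, "hand": -0.2}, {"tx": 0, "ty": 0.303, "tz": -0.004, "yaw": 0, "hand": -0.2}, {"tx": 0, "ty": 0.303, "tz": -0.004, "yaw": 0, "hand": -0.2}, {"tx": 0, "ty": 0.303, "tz": -0.004, "yaw": 0, "hand": -1}, {"tx": 0, "ty": 0.303, "tz": -0.004, "yaw": 0, "hand": -1}, {"tx": 0, "ty": 0.303, "tz": -0.004, "yaw": 0, "hand": -1}, {"tx": 0, "ty": 0.303, "tz": -0.004, "yaw": 0, "hand": -1}], squeeze=40)

```text
clock: 42.35
position: [0.4876, -0.18, 0.0765]
eef_rot: [-89.9, 0.0, -97.0]
force: [0.8, 4.0, 3.1]
grip_width: 0.0109
```

Emit:
servo_tool(motion=[{"tx": 0, "ty": 0.012, "tz": 0, "yaw": 0, "hand": -1}, {"tx": 0, "ty": 0.024, "tz": 0, "yaw": 0, "hand": -1}, {"tx": 0, "ty": 0.032, "tz": 0, "yaw": 0, "hand": -1}, {"tx": 0, "ty": 0.034, "tz": 0, "yaw": 0, "hand": -1}, {"tx": 0, "ty": 0.034, "tz": 0, "yaw": 0, "hand": -1}])

```text
clock: 42.85
position: [0.4877, -0.1801, 0.0692]
eef_rot: [-89.9, 0.0, -97.0]
force: [-1.9, 7.3, 15.6]
grip_width: 0.0109
```

Emit:
servo_tool(motion=[{"tx": 0, "ty": 0, "tz": 0, "yaw": 0.04, "hand": -1}, {"tx": 0, "ty": 0, "tz": 0, "yaw": 0.08, "hand": -1}, {"tx": 0, "ty": 0, "tz": 0, "yaw": 0.12, "hand": -1}, {"tx": 0, "ty": 0, "tz": 0, "yaw": 0.16, "hand": -1}, {"tx": 0, "ty": 0, "tz": 0, "yaw": 0.2, "hand": -1}, {"tx": 0, "ty": 0, "tz": 0, "yaw": 0.24, "hand": -1}, {"tx": 0, "ty": 0, "tz": 0, "yaw": 0.28, "hand": -1}, {"tx": 0, "ty": 0, "tz": 0, "yaw": 0.31, "hand": -1}, {"tx": 0, "ty": 0, "tz": 0, "yaw": 0.333, "hand": -1}, {"tx": 0, "ty": 0, "tz": 0, "yaw": 0.333, "hand": -1}])

```text
clock: 43.85
position: [0.4856, -0.1826, 0.0692]
eef_rot: [-89.8, -0.2, -156.9]
force: [-7.6, -1.0, 17.2]
grip_width: 0.0112
```

Emit:
servo_tool(motion=[{"tx": 0, "ty": -0.015, "tz": 0, "yaw": 0, "hand": -1}, {"tx": 0, "ty": -0.03, "tz": 0, "yaw": 0, "hand": -1}, {"tx": 0, "ty": -0.034, "tz": 0, "yaw": 0, "hand": -1}, {"tx": 0, "ty": -0.034, "tz": 0, "yaw": 0, "hand": -1}])

```text
clock: 44.25
position: [0.4855, -0.1825, 0.0757]
eef_rot: [-89.8, -0.2, -156.9]
force: [-5.1, -3.3, 3.2]
grip_width: 0.0111
```

Emit:
servo_tool(motion=[{"tx": 0, "ty": 0, "tz": 0, "yaw": 0, "hand": -0.2}, {"tx": 0, "ty": 0, "tz": 0, "yaw": 0, "hand": -0.2}, {"tx": 0, "ty": 0, "tz": 0, "yaw": 0, "hand": -0.2}, {"tx": 0, "ty": 0, "tz": 0, "yaw": 0, "hand": -0.2}, {"tx": 0, "ty": -0.12, "tz": 0, "yaw": 0, "hand": -0.2}, {"tx": 0, "ty": -0.3, "tz": 0, "yaw": 0, "hand": -0.2}, {"tx": 0, "ty": -0.45, "tz": 0, "yaw": 0, "hand": -0.2}, {"tx": 0, "ty": -0.6, "tz": 0, "yaw": 0, "hand": -0.2}, {"tx": 0, "ty": -0.6, "tz": 0, "yaw": 0, "hand": -0.2}, {"tx": 0, "ty": -0.6, "tz": 0, "yaw": 0, "hand": -0.2}])

```text
clock: 45.25
position: [0.4871, -0.1805, 0.2263]
eef_rot: [-89.9, 0.1, -156.9]
force: [0.1, 0.3, 0.5]
grip_width: 0.034
```

```bash
python3 -c "
from h import *
m=viewer.camera_model('wrist');im=viewer.read_camera('wrist');cv2.imwrite('pics/w30.png',im)
im=viewer.read_camera('side');crop(im,180,100,400,270,3,'s30.png')
"
```

```text
(no output)
```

View pics/w30.png

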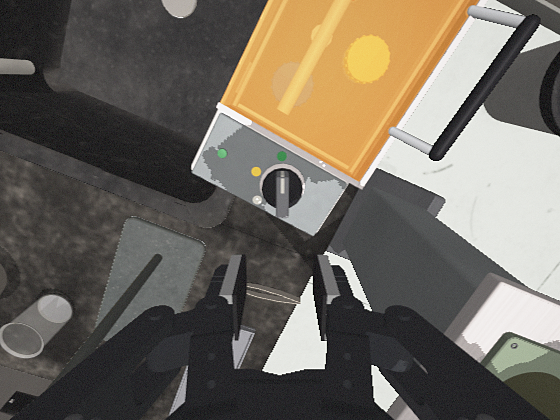

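View pics/s30.png

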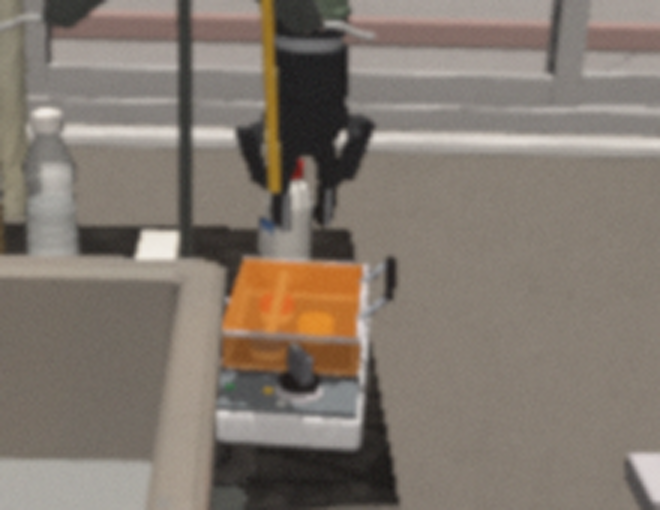

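```bash
python3 -c "
from h import *
s=sensors.read_state();print(s['clock'],s['force'])
print(arm.job_done())
"
```

```text
45.35 [ 0.838  -0.5918  0.3408]
the job is handed in; nothing more can be done
None
```

I carried out every step, and the last pictures show the finished setup. I handed the job in at about 45 s, and it gave no verdict.

**Steps, in order:**
1. I gripped the selector, pushed it in, turned it to load and let it out.
2. I lifted the hood by its handle until it stood up by itself.
3. I placed the blue, red and yellow pots. All three were present. The yellow one had been knocked about 2 cm in the tray, so I measured it again before gripping it.
4. I closed the hood and turned the selector on to run.

**Last checks:**
- **Selector:** the pointer is on the green dot. I had no direct reading of how far out the knob is. I judged it out because the tool rose about 6.5 mm with it after a 7.3 mm push, and the force fell back to its unpressed level.
- **Hood and bottle:** the hood is closed and the wash bottle is upright.
- **Blue pot:** about 49 mm left of the sensor and about 2 mm off line.
- **Red pot:** about 48 mm right and about 2 mm off line.
- **Yellow pot:** about 44 mm in front, which is inside the 40 to 60 mm range but not centred.

**Disagreements:** before I released the yellow pot it measured 49 mm from the sensor. After release, two clear views gave 44 mm. A first look through the closed hood gave 41 mm, but the sensor was half hidden there; correcting for that puts it at about 44 mm. I left the pot where it was.

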